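# Reel in, bayonet lid on, held shut for a light-leak check

## Task

Close up the steel developing tank so that I can look round its joint for light leaks: stand the shorter of the two wire reels in the tank, down on its floor, and let go of it, then set the black lid on with its two ears in the two gaps of the tank's collar, push it down against its spring onto the rim and twist it clockwise (seen from above) a quarter turn, to the stop. Finish while still holding the lid, turned to the stop and pressed down flat on the rim against its spring: do not let it go or let it rise. Leave the taller reel and the other things on the slab where they are.

Things in the scene. Friction and masses are not known exactly. Their poses are not given: they have to be found in the camera images.
- tank: Open stainless developing tank strapped to a fixed wooden base 130 x 150 x 18 mm. Origin: centre of the base's underside, on the slab, z up. Bore 91 mm wide, wall 3 mm, flat inner floor 22 mm and rim 96 mm above the origin. Round the rim stands a bayonet collar 123 mm across outside, its top 108 mm above the origin.
- tank_rim (a point): Centre of the tank's rim (96 mm above the slab), where the lid's underside lies when seated; axes as the tank's. The collar's top is a lip 4 mm thick turned inwards over the rim: round opening 102 mm across, 8 mm free height from rim to lip.
- tank_gap (a point): One of the two opposite gaps in the collar's lip (top face, 55 mm from the axis, on the tank's +x; the other on -x). Each is 19 mm wide, cut right through lip and collar wall down to the rim. Only here can the lid's ears pass the lip. Below it they run clockwise seen from above, 1.50 rad (86 degrees), to a stop hidden under the lip; anticlockwise is blocked.
- tank_floor (a point): Centre of the tank's inner floor (22 mm above the slab), where the reel's underside stands; axes as the tank's.
- reel_short: The shorter loose steel wire reel, about 0.14 kg, upright: two flat wire spirals 86 mm across, 42 mm high over both, on a smooth centre tube 20 mm in diameter that stands 26 mm above the upper spiral (68 mm in all). Grip it by the tube. Origin: centre of its underside, z up. Standing in the tank, its tube ends 6 mm below the rim.
- lid: Loose black tank lid, about 0.16 kg: flat disc 98 mm across, 5 mm thick, with two opposite ears (13 mm wide, 5 mm thick) reaching 57 mm from the centre. Origin: centre of the disc's flat underside; x through the ears, z up; half a turn round it is the same. It stands on its sprung disc at the start, origin 18 mm above the slab.
- lid_bar (a point): Top centre of the lid's straight grip bar, 30 mm above the lid's origin. The bar is 62 mm long (along the lid's x, in line with the ears), 14 mm thick and 25 mm high, standing on the disc.
- lid_spring (a joint): How far (m) the steel disc 52 mm across under the lid is pushed up; 0 = fully out, its face 18 mm below the lid's origin. It meets the reel's tube when the lid is 12 mm above the rim and pushes back with 4 N, rising to 9.5 N with the lid on the rim. Once turned and no longer pressed, the lid rises about 3 mm until its ears bear on the lip.
- reel_tall: The taller wire reel, to be left alone: also 86 mm across and with a 20 mm tube, but 66 mm high over the spirals, 92 mm in all. Origin: centre of its underside.
- jar: Squat glass jar 92 mm across with a tin funnel standing in it, 128 mm high in all; to be left alone. Origin: centre of its underside.
- splicer: Grey film splicer 185 x 85 mm, about 45 mm high; to be left alone. Origin: centre of its underside.
- ext_tube: Chrome extension tube, a ring 63 mm across and 28 mm high; to be left alone. Origin: centre of its underside.
- lens_case: Upright round black lens case 85 mm across, 100 mm high; to be left alone. Origin: centre of its underside.
- film_can: Small upright film can 34 mm across, 51 mm high; to be left alone. Origin: centre of its underside.
- meter: Light meter lying flat, 100 x 60 mm, 35 mm high; to be left alone. Origin: centre of its underside.
Things that resemble listed ones, but are neither listed nor needed, are in the scene too. What is shaped like the lid but brown is not meant.

How it is judged:
By the outcome, as a careful person would: the job done as asked, in the order asked, and still so for the second after the job is handed in, while the arm keeps its last pose, push and grip.
It also fails if it takes over 64 s, if anything falls off the work surface, if the arm or the gripper's body presses on something with over 40 N, if the wrist force passes 120 N, or if a joint passes its speed limit or range.

## Robot

A 6-joint arm with a two-finger parallel gripper is mounted at the origin on the work surface. World frame = base frame: x ahead of the robot, y to its left, z up, the work surface at z = 0. Lengths are in mm, angles in rad, forces in N, time in s.
With the tool pointing down it reaches from about 250 to 800 mm from the base axis. Payload 3.9 kg.
Tool frame: the origin (TCP) lies on the centre line of the jaws, within the pads' length; the fingertips stand 25 mm ahead of it and the grasp point (between the pads) lies 6 mm ahead of it; x points along the fingers, z is the direction in which the jaws open and shut, and the axes are right-handed (so a half turn about x gives the same grasp; the last joint's range is limited). The gripper opens to 85 mm and grips with 20 to 120 N. Pads are 22 mm wide; open, the fingers measure 114 mm over their backs; the gripper's body (76 mm by 85 mm) begins 54 mm behind the grasp point. The pads swing forward as they close: fully open they stand 13 mm farther back than shut.
Start: joints at [0, 0.26, -0.138, 1.173, 0, 1.571], TCP at [524.991, -0, 235.304] pointing down, gripper open.
Joint ranges: [-2.78, 2.78], [-0.83, 1.72], [-1.28, 1.37], [-1.9, 2.12], [-1.57, 1.48], [-3.14, 3.14]. Speed limits (rad/s): [2.57, 2.57, 3.14, 3.14, 3.14, 3.14].

## Interface

Orientations are given as a 3x3 rotation matrix whose columns are the frame's x, y, z axes.
In Python, from rig import ctrl gives the robot as it stands.
- The arm moves only by the shell command python3 -m pendant 'ROWS' [FORCE]. ROWS is text: rows parted by semicolons, each of 5 numbers parted by spaces: the shift along the tool's x, y, z in cm, then the turn about the tool's x in degrees, then the opening, from 0 (shut) to 1 (fully open). A call has 1 to 5 rows; each row shifts and turns the commanded pose from where the row before left it, along the tool's axes as they then stand; what a row does not reach is not made up. A row lasts 1/8 s, in which the tool goes at most 62.5 mm and 10.7 degrees, less where a joint would pass 70% of its speed; a pose out of reach is approached as far as the arm can. A call is refused whole if a number of a shift passes 6.25 or a number of a turn 10.7, either way. A call with a gripper value outside its range is refused whole. The fingers move at their own pace and stop on an object; FORCE is the grip in N (left out, the last holds). Time passes only in rows, so rows that do not move let the fingers close. It gives the time, the measured TCP pose, the force and the opening at its end, in the units of the state.
- ctrl.observe(): the state, without advancing time (a new reading comes with each control period).
- ctrl.camera(name): name is "scene" or "side" or "wrist"; returns the picture (400x640x3 uint8, blue, green, red); there is no depth.
- ctrl.calibration(name): a dict with "mtx" (3x3 intrinsics, pixels), "dist_coeffs" ([k1, k2, p1, p2, k3] as OpenCV has them; the pictures are not rectified), "rvec" (rotation vector, rad) and "tvec" (3), from world to camera coordinates, as OpenCV has them; the wrist camera has in their place "T_tool_cam" (4x4, takes a point from camera to tool coordinates, whose origin is the TCP and whose axes are the tool frame's). Camera axes: x right, y down, z forward; pixel columns grow to the right and rows downward; lengths in mm; the calibration is good to about 2 mm. A picture is of the moment at which its call begins: read the wrist's pose just before it. calibration takes no time and is no camera call.
- ctrl.job_done(): hands the job in, once; it reports no verdict.
The state is a dict: "t": time; "joint_positions": joint angles; "qd": joint speeds; "joint_efforts": joint torques, N m; "tcp_pos": TCP position; "tool_rot": TCP orientation; "contact_force": force on the tool from outside, world axes, zero at the start; "moment": the same for the moment, N m; "width": finger opening in mm.
Only numpy, scipy, OpenCV 4.12 (cv2) and the standard library are available. Lean on these libraries where they do the work, as an engineer would, in place of code of your own. Each camera call takes 0.05 s, during which the arm holds its last target.

## Working session

There is one attempt and no reset: what is moved stays moved. The work goes in short steps, Python scripts to look and compute and a shell command to move; the robot and the scene stay as the last step left them, time stands still between calls to the robot, and variables do not carry over. Pictures are saved under pics/ and viewed, and the job is handed in when it is done.

```bash
ls; mkdir -p pics
python3 - <<'E'
from rig import ctrl
import cv2,json
s=ctrl.observe();print(s)
for n in("scene","side","wrist"):
    cv2.imwrite(f"pics/a_{n}.png",ctrl.camera(n)); print(n,ctrl.calibration(n))
E
```

```text
pics
{'t': 0.0, 'joint_positions': array([-1.08482276e-05,  2.60702168e-01, -1.39380833e-01,  1.17268871e+00,
        4.52263766e-06,  1.57081337e+00]), 'qd': array([-6.88950730e-05, -1.35279562e-04,  4.85772024e-04, -8.76055350e-04,
       -2.28349057e-03,  1.56788182e-03]), 'joint_efforts': array([-3.22425103e-04, -4.05677426e+01,  2.53926122e+01,  1.89446745e-02,
       -4.02533055e-05,  2.61086342e-05]), 'tcp_pos': array([ 5.24326501e+02, -4.25705068e-03,  2.34450921e+02]), 'tool_rot': array([[-1.97538025e-03,  2.78981283e-05,  9.99998049e-01],
       [ 4.54406703e-06,  1.00000000e+00, -2.78892064e-05],
       [-9.99998049e-01,  4.48896638e-06, -1.97538038e-03]]), 'contact_force': array([-0.1419837 , -0.32617426,  0.26232258]), 'moment': array([-0.02227501, -0.04184023, -0.02966139]), 'width': 85.19305668039908}
scene {'mtx': array([[433.44488056,   0.        , 316.13703668],
       [  0.        , 433.44488056, 199.98704412],
       [  0.        ,   0.        ,   1.        ]]), 'dist_coeffs': array([-0.08616075,  0.        ,  0.        ,  0.        ,  0.        ]), 'rvec': array(
[... 376 characters left out ...]
 0.2015663, -2.6462624,  1.4853292]), 'tvec': array([493.20611897, 142.81937392, 896.75761819])}
wrist {'mtx': array([[299.54517002,   0.        , 321.9352526 ],
       [  0.        , 299.54517002, 200.25566143],
       [  0.        ,   0.        ,   1.        ]]), 'dist_coeffs': array([0.0017338, 0.       , 0.       , 0.       , 0.       ]), 'T_tool_cam': array([[-9.47862112e-04, -2.88720030e-01,  9.57413101e-01,
        -1.36939839e+02],
       [-4.73871570e-04, -9.57413294e-01, -2.88720557e-01,
         7.42814036e+01],
       [ 9.99999439e-01, -7.27358126e-04,  7.70679573e-04,
         9.18946733e-01],
       [ 0.00000000e+00,  0.00000000e+00,  0.00000000e+00,
         1.00000000e+00]])}
```

View pics/a_scene.png

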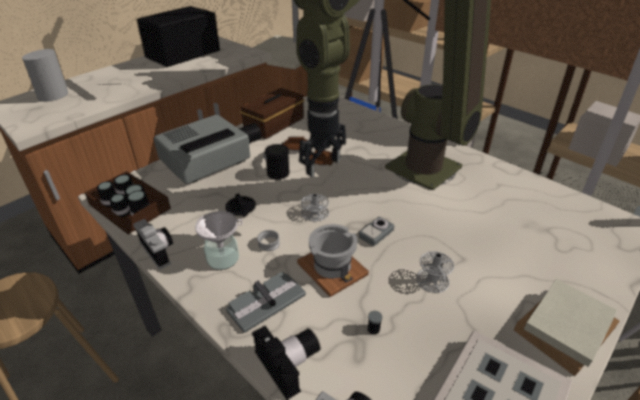

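View pics/a_side.png

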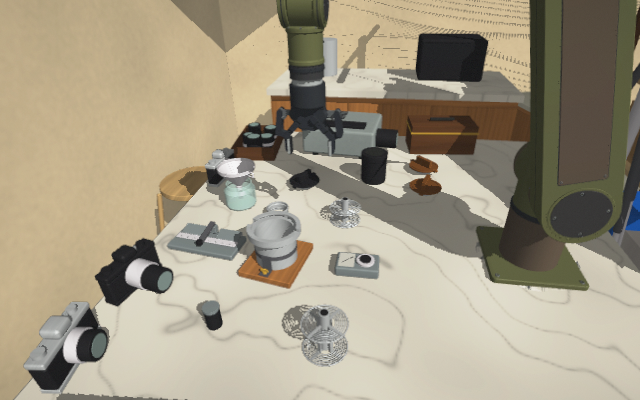

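View pics/a_wrist.png

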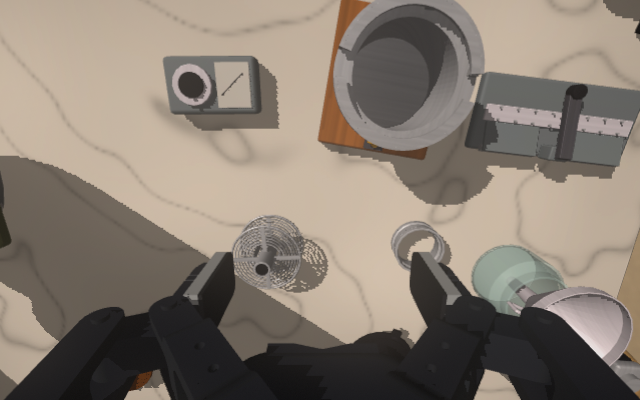

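The scene view shows the tank at (333,250). Reels are at (315,205) and (437,270), and the black lid is at (240,205). In the side view those are (275,240), (345,210), (325,335) and (304,179). Next I'll enlarge crops to measure them.

```bash
cat > h.py <<'E'
import numpy as np,cv2
from rig import ctrl
def ray(n,uv,st=None):
    c=ctrl.calibration(n)
    p=cv2.undistortPoints(np.array([[uv]],float),c['mtx'],c['dist_coeffs'])[0,0]
    d=np.array([p[0],p[1],1.])
    if n=='wrist':
        T=c['T_tool_cam'];R=st['tool_rot'];o=R@T[:3,3]+st['tcp_pos'];d=R@T[:3,:3]@d
    else:
        R,_=cv2.Rodrigues(c['rvec']);o=-R.T@c['tvec'];d=R.T@d
    return o,d/np.linalg.norm(d)
def onz(r,z): o,d=r; return o+d*(z-o[2])/d[2]
def tri(*rs):
    A=np.zeros((3,3));b=np.zeros(3)
    for o,d in rs:
        P=np.eye(3)-np.outer(d,d);A+=P;b+=P@o
    x=np.linalg.solve(A,b)
    return x,[np.linalg.norm((np.eye(3)-np.outer(d,d))@(x-o)) for o,d in rs]
def crop(f,x0,y0,x1,y1,k,out):
    i=cv2.imread(f)[y0:y1,x0:x1]
    cv2.imwrite(out,cv2.resize(i,None,fx=k,fy=k,interpolation=cv2.INTER_CUBIC))
E
python3 - <<'E'
from h import *
crop('pics/a_scene.png',190,170,480,310,2.7,'pics/b1.png')
crop('pics/a_side.png',200,130,460,370,2.5-.1,'pics/b2.png')
E
```

```text
(no output)
```

View pics/b1.png

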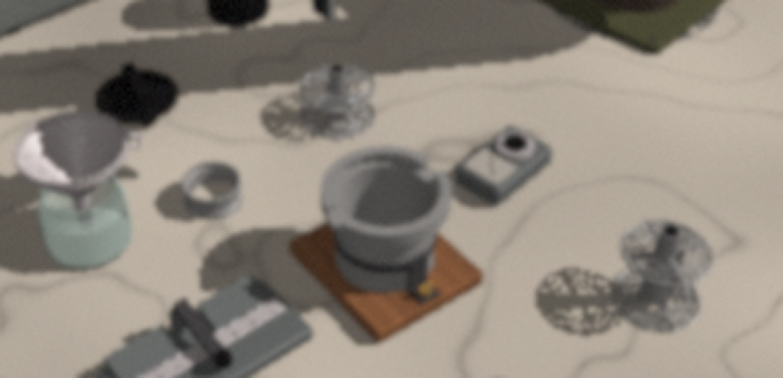

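View pics/b2.png

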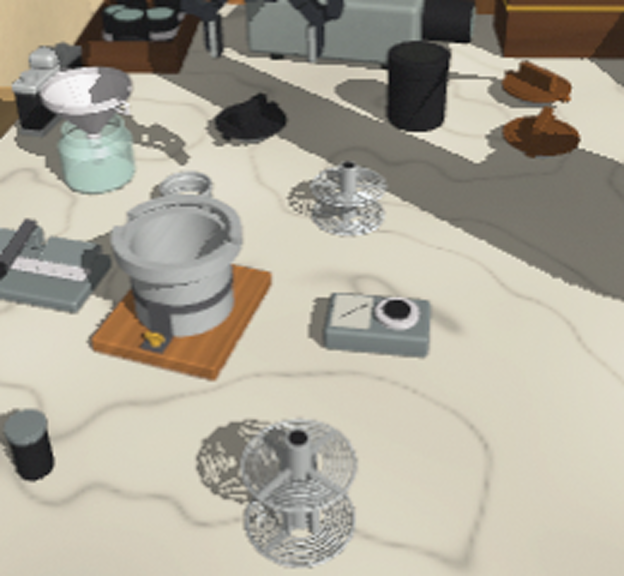

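Run:
```python
from h import *
s=ctrl.observe()
w=ray('wrist',(262,269),s)
a=[ray('scene',(314.8,195.6)),ray('side',(345,198.8))]
print('far',tri(*a),tri(a[0],w),tri(a[1],w))
print('near',tri(ray('scene',(438.5,255.6)),ray('side',(324.2,312.1))))
sc=lambda x,y:ray('scene',(190+x/2.7,170+y/2.7)); sd=lambda x,y:ray('side',(200+x/2.4,130+y/2.4))
print('lid centre~', onz(sc(137,98),20),onz(sd(251,122),20))
# collar top centre by ellipse guess
print('tank collar', onz(sc(386,190),108),onz(sd(177,228),108), onz(ray('wrist',(409,72),s),108))
```

```text
far (array([454.7988701 , -98.89651199,  66.22209653]), [np.float64(1.734076882799761), np.float64(1.7340768827997406)]) (array([456.21865689, -98.82289319,  65.67106567]), [np.float64(1.3610857596515513), np.float64(1.3610857596515218)]) (array([ 455.54450865, -100.61592001,   66.30227462]), [np.float64(1.3454260829055746), np.float64(1.3454260829057323)])
near (array([443.23125929, 320.39080443,  90.42079193]), [np.float64(1.7604602561818525), np.float64(1.7604602561817386)])
lid centre~ [ 611.54206447 -268.45306199   20.        ] [ 604.81577542 -270.81060873   20.        ]
tank collar [598.55169541 106.83205565 108.        ] [594.43301431  99.59534447 108.        ] [596.31466068 103.75216037 108.        ]
```

Heights match: the far reel's tube top is at 66 mm, so it's the short one at about (455.5, -99.5). The near reel's is at 90 mm, so it's the tall one. The tank is at about (596, 104). I'll hover over the short reel.

```bash
python3 -m pendant '1.5 -2.5 -1.7 0 1;2 -2.5 -1.8 0 1;2 -2.5 -1.7 0 1;2 -2.5 -1.7 0 1;0 0 0 0 1'
python3 - <<'E'
from h import *
s=ctrl.observe();print(s['tcp_pos'],s['t'],s['tool_rot'].round(3).tolist())
cv2.imwrite("pics/c.png",ctrl.camera('wrist'))
E
```

```text
t: 0.78
tcp_pos: [453.2, -100.6, 158.7]
tool_rot: [[-0.005, 0.003, 1.0], [0.001, 1.0, -0.003], [-1.0, 0.001, -0.005]]
contact_force: [-0.4, 0.8, 0.2]
width: 85.5
[ 453.16903979 -100.61191367  158.69712271] 0.775 [[-0.005, 0.003, 1.0], [0.001, 1.0, -0.003], [-1.0, 0.001, -0.005]]
```

View pics/c.png

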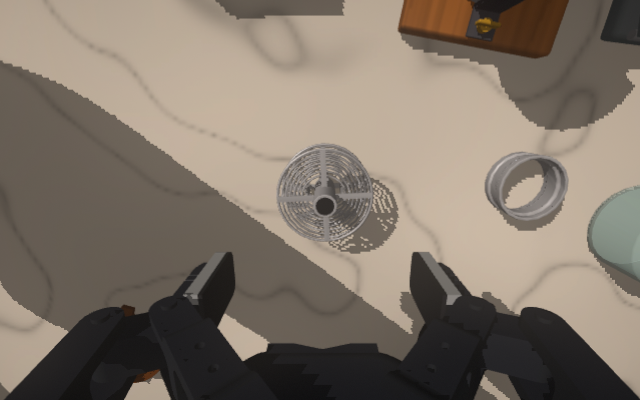

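The wrist view shows the tube's top centred at (324.5,205), midway between the jaws. No obstacle is near.

Run:
```python
from h import *
s=ctrl.observe()
w=ray('wrist',(324.5,205),s)
print(onz(w,68),[tri(w,r) for r in (ray('scene',(314.8,195.6)),ray('side',(345,198.8)))])
p=onz(w,68)-s['tcp_pos']; print(s['tool_rot'].T@p)
```

```text
[458.0512464  -98.71074297  68.        ] [(array([457.31369554, -97.9238707 ,  66.50961157]), [np.float64(1.4142775534917655), np.float64(1.4142775534918435)]), (array([456.12111169, -99.03227667,  67.84736713]), [np.float64(1.9492800462064024), np.float64(1.9492800462063367)])]
[91.75275425  1.34469932  3.1553788 ]
```

```bash
python3 -m pendant '2.5 0.15 0.3 0 0.7;2.5 0 0 0 0.6;2.5 0 0 0 0.6;1.5 0 0 0 0.6;0 0 0 0 0.6'
python3 - <<'E'
from h import *
cv2.imwrite("pics/d.png",ctrl.camera('wrist'))
crop('pics/d.png',160,150,500,400,2.2,'pics/d2.png')
E
```

```text
t: 1.45
tcp_pos: [459.4, -97.6, 70.0]
tool_rot: [[-0.001, -0.001, 1.0], [0.001, 1.0, 0.001], [-1.0, 0.001, -0.001]]
contact_force: [0.1, 0.2, -0.3]
width: 51.4
```

View pics/d2.png

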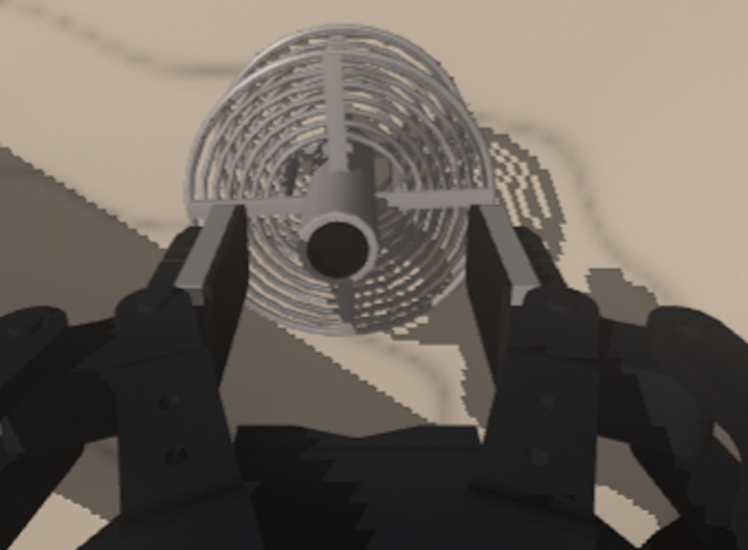

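Run:
```python
from h import *
s=ctrl.observe()
w=ray('wrist',(314,262.7),s)
p=onz(w,68);print(p,s['tool_rot'].T@(p-s['tcp_pos']),s['tcp_pos'])
```

```text
[456.86031796 -99.62942536  68.        ] [ 2.68543619 -1.70208002 -3.10941418] [459.96622995 -97.92437029  70.68760087]
```

Correcting by -3 mm in z and -1.7 mm in y, then lowering 2 mm and closing.

```bash
python3 -m pendant '0.2 -0.17 -0.3 0 0.6;0 0 0 0 0.2;0 0 0 0 0.1;0 0 0 0 0.1;0 0 0 0 0.1' 50; python3 -m pendant '0 0 0 0 0.1;0 0 0 0 0.1;-0.5 0 0 0 0.1;-1 0 0 0 0.1;0 0 0 0 0.1'
python3 - <<'E'
from h import *
cv2.imwrite("pics/e.png",ctrl.camera('wrist'))
crop('pics/e.png',160,150,500,400,2.2,'pics/e2.png')
E
```

```text
t: 2.12
tcp_pos: [456.0, -100.3, 68.7]
tool_rot: [[0.0, 0.0, 1.0], [-0.0, 1.0, -0.0], [-1.0, -0.0, 0.0]]
contact_force: [-1.6, 0.8, 4.1]
width: 15.5
t: 2.75
tcp_pos: [456.9, -100.4, 84.2]
tool_rot: [[0.002, -0.0, 1.0], [-0.0, 1.0, 0.0], [-1.0, -0.0, 0.002]]
contact_force: [0.2, -0.6, -1.3]
width: 15.9
```

View pics/e2.png

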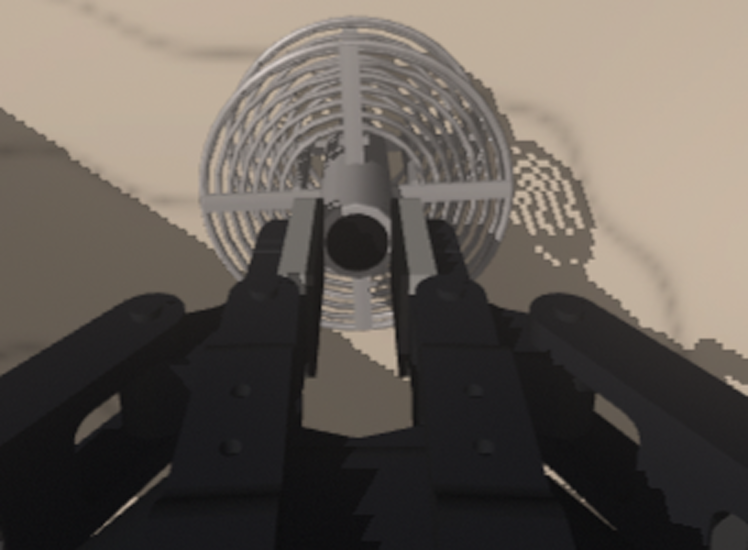

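Run:
```python
from h import *
s=ctrl.observe()
w=ray('wrist',(322.3,259.1),s)
for z in(78,84):
  p=onz(w,z);print(s['tool_rot'].T@(p-s['tcp_pos']))
# pads front face bottom corner: crop (305,200) tip top-left pad
c=ctrl.calibration('wrist');T=np.linalg.inv(c['T_tool_cam'])
for X in [(25,11,10),(25,-11,10),(0,11,10),(-13,11,10),(25,11,-10)]:
  q=T@np.array([*X,1.]);v,_=cv2.projectPoints(q[:3],np.zeros(3),np.zeros(3),c['mtx'],c['dist_coeffs']);v=v.ravel();print(X,(v-[160,150])*2.2)
cv2.imwrite("pics/e_side.png",ctrl.camera('side'))
crop('pics/e_side.png',280,100,420,240,4,'pics/e3.png')
```

```text
[ 5.80880798 -1.28177772  1.20665998]
[-0.19200256  1.89478683  1.19436744]
(25, 11, 10) [390.33485663 163.13071395]
(25, -11, 10) [389.17018023 238.53597411]
(0, 11, 10) [395.90049072 203.39848989]
(-13, 11, 10) [399.56400153 229.90286639]
(25, 11, -10) [314.28509147 163.19086593]
```

View pics/e3.png

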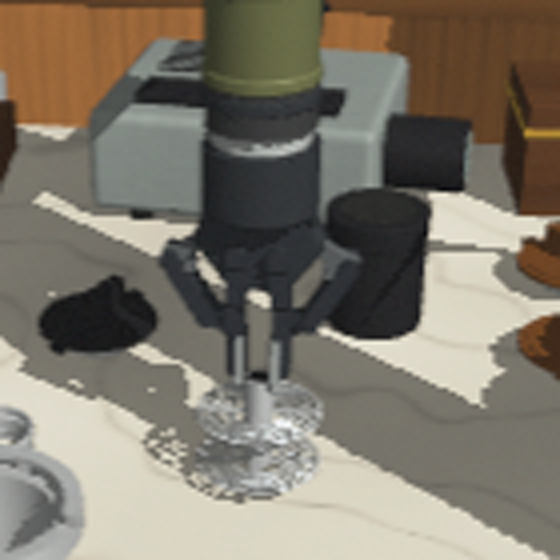

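Run:
```python
from h import *
c=ctrl.calibration('side')
s=ctrl.observe()
def pr(n,P):
  c=ctrl.calibration(n);return cv2.projectPoints(np.array(P,float),c['rvec'],c['tvec'],c['mtx'],c['dist_coeffs'])[0].ravel()
print(ray('side',(320,200))[0])
R=s['tool_rot'];o=s['tcp_pos']
for X in [(25,11,10),(25,-11,10),(25,11,-10),(15,11,10),(15,11,-10),(0,0,0)]:
  print(X,(pr('side',o+R@np.array(X))-[280,100])*4)
for z in (57,83): print('tube',z,(pr('side',[456.5,-99,z])-[280,100])*4)
```

```text
[359.82509856 761.53415195 598.67813471]
(25, 11, 10) [240.50211837 413.51988055]
(25, -11, 10) [244.48518204 396.68523845]
(25, 11, -10) [269.85368576 415.55839523]
(15, 11, 10) [240.53187673 400.98791737]
(15, 11, -10) [270.035607   403.00018311]
(0, 0, 0) [257.32279761 374.59538158]
tube 57 [256.45860297 408.79891998]
tube 83 [256.72699817 376.12384185]
```

Run:
```python
from h import *
i=cv2.imread('pics/e_side.png')[165:225,310:380]
a=cv2.resize(i,None,fx=8,fy=8,interpolation=cv2.INTER_NEAREST)
cv2.imwrite('pics/e4.png',a)
i=cv2.imread('pics/e.png')[205:285,260:370]
cv2.imwrite('pics/e5.png',cv2.resize(i,None,fx=7,fy=7,interpolation=cv2.INTER_NEAREST))
```

```text
(no output)
```

View pics/e4.png

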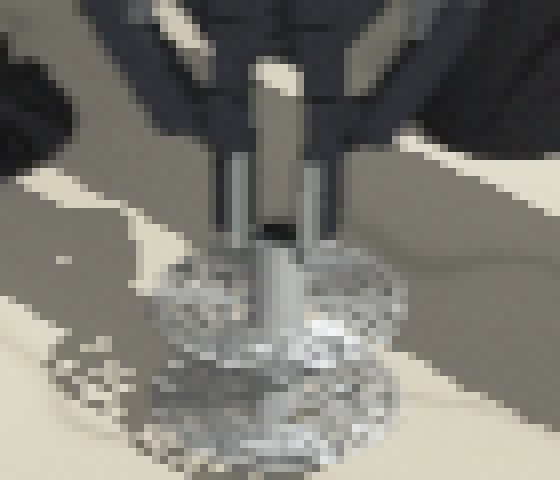

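View pics/e5.png

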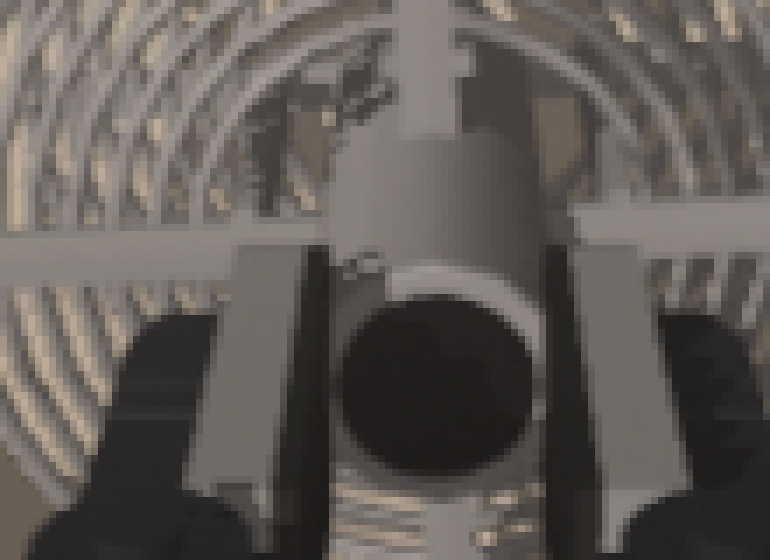

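The pads look as if they hold the tube only near its top, so I'll set the reel down and feel for more depth.

```bash
python3 -m pendant '0.8 0 0 0 0.1;0.6 0 0 0 0.1;0.1 0 0 0 0.45;0 0 0 0 0.45;0 0 0 0 0.45'; python3 -m pendant '0.3 0 0 0 0.45;0 0 0 0 0.45'; python3 -m pendant '0.3 0 0 0 0.45;0 0 0 0 0.45'
python3 - <<'E'
from h import *
cv2.imwrite("pics/f.png",ctrl.camera('side'));cv2.imwrite("pics/fw.png",ctrl.camera('wrist'))
i=cv2.imread('pics/f.png')[165:225,310:380]
a=cv2.resize(i,None,fx=5,fy=5,interpolation=cv2.INTER_NEAREST)
b=cv2.resize(cv2.imread('pics/fw.png')[200:300,250:380],None,fx=3,fy=3)
cv2.imwrite('pics/f2.png',np.hstack([a,b]))
E
```

```text
t: 3.48
tcp_pos: [456.0, -100.2, 68.2]
tool_rot: [[-0.0, 0.0, 1.0], [0.0, 1.0, -0.0], [-1.0, 0.0, -0.0]]
contact_force: [-0.1, -0.6, 0.7]
width: 38.5
t: 3.72
tcp_pos: [455.8, -100.1, 65.1]
tool_rot: [[-0.0, -0.0, 1.0], [0.0, 1.0, 0.0], [-1.0, 0.0, -0.0]]
contact_force: [0.5, 0.5, 0.5]
width: 38.4
t: 3.98
tcp_pos: [455.7, -100.1, 62.0]
tool_rot: [[-0.001, -0.0, 1.0], [0.0, 1.0, 0.0], [-1.0, 0.0, -0.001]]
contact_force: [-1.2, 1.0, -0.4]
width: 38.2
```

View pics/f2.png

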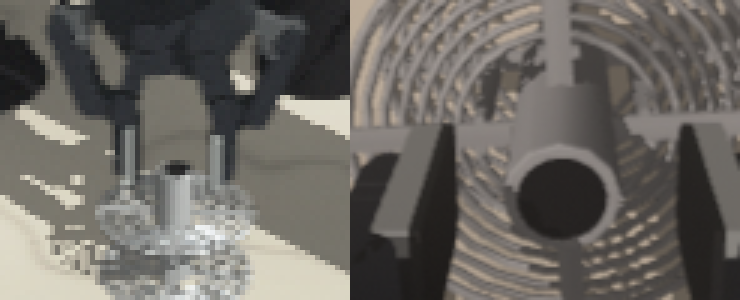

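Run:
```python
from h import *
for uv in [(335.6,202.6),(353,203)]:
  for y in (-89,-111):
    o,d=ray('side',uv); print(y,o+d*(y-o[1])/d[1])
```

```text
-89 [478.60950224 -89.          60.14797326]
-111 [ 481.6819913  -111.           46.21829916]
-89 [431.30155048 -89.          62.68263115]
-111 [ 433.15036741 -111.           48.81851876]
```

```bash
python3 -m pendant '0.3 0 0 0 0.45;0 0 0 0 0.45'; python3 -m pendant '0.3 0 0 0 0.45;0 0 0 0 0.45'; python3 -m pendant '0.3 0 0 0 0.45;0 0 0 0 0.45'
```

```text
t: 4.32
tcp_pos: [455.8, -100.2, 59.1]
tool_rot: [[-0.0, 0.0, 1.0], [0.0, 1.0, -0.0], [-1.0, 0.0, -0.0]]
contact_force: [0.7, -0.2, 0.2]
width: 38.6
t: 4.58
tcp_pos: [455.7, -100.2, 56.0]
tool_rot: [[-0.001, 0.0, 1.0], [0.0, 1.0, -0.0], [-1.0, 0.0, -0.001]]
contact_force: [-0.2, -0.2, 0.7]
width: 38.6
t: 4.82
tcp_pos: [455.8, -100.2, 53.1]
tool_rot: [[-0.0, 0.0, 1.0], [0.0, 1.0, -0.0], [-1.0, 0.0, -0.0]]
contact_force: [0.8, 0.4, 0.1]
width: 38.6
```

No contact even at TCP z = 53, so the real fingertips are only a few mm ahead of the TCP, not 25 mm. Closing here.

```bash
python3 -m pendant '0 0 0 0 0.1;0 0 0 0 0.1;0 0 0 0 0.1;0 0 0 0 0.1;0 0 0 0 0.1' 50;python3 -m pendant '-0.5 0 0 0 0.1;-1.5 0 0 0 0.1;-3 0 0 0 0.1;-0 0 0 0 0.1'
python3 - <<'E'
from h import *
cv2.imwrite("pics/g.png",ctrl.camera('side'));cv2.imwrite("pics/gw.png",ctrl.camera('wrist'))
i=cv2.imread('pics/g.png')[135:215,310:380]
a=cv2.resize(i,None,fx=4,fy=4,interpolation=cv2.INTER_NEAREST)
b=cv2.resize(cv2.imread('pics/gw.png')[180:300,230:390],None,fx=320/120,fy=320/120)
cv2.imwrite('pics/g2.png',np.hstack([a,b]))
E
```

```text
t: 5.45
tcp_pos: [456.1, -100.2, 53.4]
tool_rot: [[0.0, 0.0, 1.0], [-0.0, 1.0, -0.0], [-1.0, -0.0, 0.0]]
contact_force: [-0.6, -0.1, 1.1]
width: 17.8
t: 5.95
tcp_pos: [457.8, -100.6, 105.1]
tool_rot: [[0.004, 0.0, 1.0], [-0.001, 1.0, -0.0], [-1.0, -0.001, 0.004]]
contact_force: [0.9, -0.3, -0.6]
width: 18.1
```

View pics/g2.png

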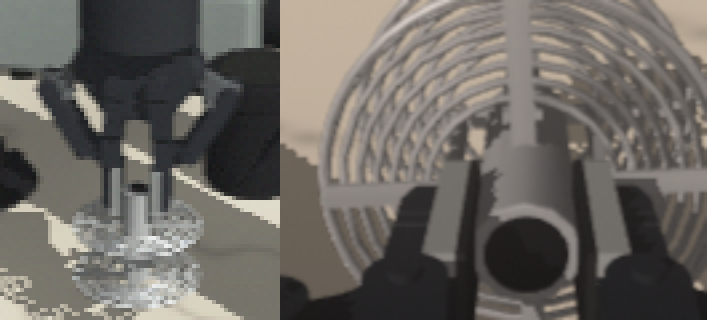

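Solid grip this time: width 18 mm, pads well down the tube. I'll carry it to a spot beside the tank with a good view of the collar.

```bash
python3 -m pendant '-4 0 0 0 0.1;-4 1 2 0 0.1;-2.4 3 4 0 0.1;0 4 5 0 0.1;0 3.5 2.8 0 0.1';python3 -m pendant '0 0 0 0 0.1;0 0 0 0 0.1'
python3 - <<'E'
from h import *
import pickle
s=ctrl.observe();print(s['tcp_pos'],s['t'])
cv2.imwrite("pics/i1.png",ctrl.camera('wrist'));pickle.dump(s,open('i1.pkl','wb'))
E
```

```text
t: 6.68
tcp_pos: [594.5, 15.1, 206.0]
tool_rot: [[-0.0, 0.0, 1.0], [-0.0, 1.0, -0.0], [-1.0, -0.0, -0.0]]
contact_force: [-0.2, -1.3, -1.4]
width: 18.1
t: 6.92
tcp_pos: [591.5, 13.7, 205.6]
tool_rot: [[-0.004, -0.0, 1.0], [-0.001, 1.0, 0.0], [-1.0, -0.001, -0.004]]
contact_force: [0.4, -0.6, -1.2]
width: 18.0
[591.49508682  13.70119863 205.62514486] 6.925
```

View pics/i1.png

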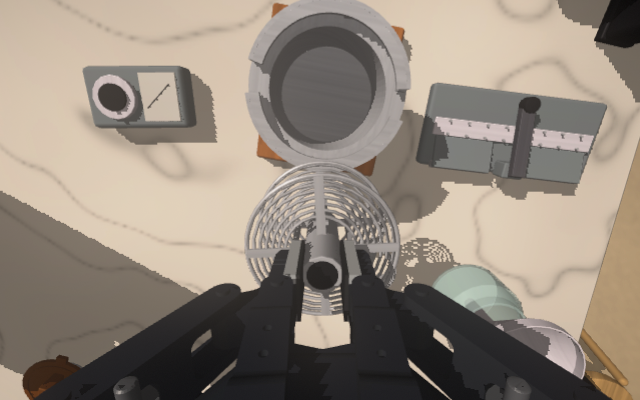

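The tank collar is fully visible at about (325,85), with gaps near (255,75) and (400,70). Zooming in.

Run:
```python
from h import *
crop('pics/i1.png',235,0,425,180,3.3,'pics/i2.png')
```

```text
(no output)
```

View pics/i2.png

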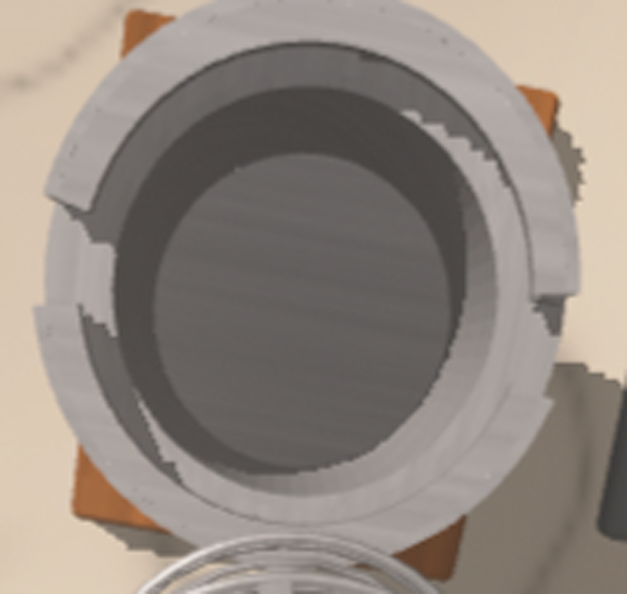

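Run:
```python
from h import *
import pickle
from scipy.optimize import least_squares
s=pickle.load(open('i1.pkl','rb'))
W=lambda q,z=108:onz(ray('wrist',(235+q[0]/3.3,q[1]/3.3),s),z)
def fit(P,lab):
  P=np.array([W(q)[:2] for q in P])
  r=least_squares(lambda v:np.hypot(P[:,0]-v[0],P[:,1]-v[1])-v[2],[596,104,60]);print(lab,r.x,r.fun.round(1));return r.x
o=fit([(45,195),(35,305),(60,385),(110,465),(175,525),(400,555),(480,500),(552,400),(578,293),(570,200),(520,90),(450,25),(90,110),(140,55),(205,5)],'outer')
i=fit([(88,210),(120,145),(190,78),(300,42),(375,55),(440,97),(505,175),(527,230),(537,297),(79,306),(110,390),(180,485)],'inner')
c=(o[:2]+i[:2])/2
for n,q in dict(Luo=(45,195),Lui=(88,212),Llo=(35,305),Lli=(79,306),Rui=(537,297),Ruo=(578,293),Rlo=(552,400)).items():
  d=W(q)[:2]-c; print(n,d.round(1),np.degrees(np.arctan2(d[1],d[0])).round(1),np.hypot(*d).round(1))
# scene/side check of collar height: edges of far/near
```

```text
outer [597.2301404  101.68358944  60.32895106] [ 0.9  1.  -0.5 -1.2 -0.6  1.7  0.1 -0.3 -0.5 -0.4  0.1  0.2 -0.4 -0.7
  0.6]
inner [596.48174164 101.34045743  50.27778639] [ 0.7  0.4  0.   0.3 -0.1 -1.1 -0.6  0.1  1.2  0.5 -1.5  0.1]
Luo [-57.1  21.2] 159.6 60.9
Lui [-48.   17.9] 159.6 51.2
Llo [-60.9  -1.2] -178.8 60.9
Lli [-51.1  -1.4] -178.4 51.1
Rui [51.1  0.4] 0.5 51.1
Ruo [60.2  1.2] 1.2 60.2
Rlo [ 56.2 -21.8] -21.2 60.3
```

Run:
```python
from h import *
crop('pics/i1.png',235,150,410,330,3.3,'pics/i3.png')
```

```text
(no output)
```

View pics/i3.png

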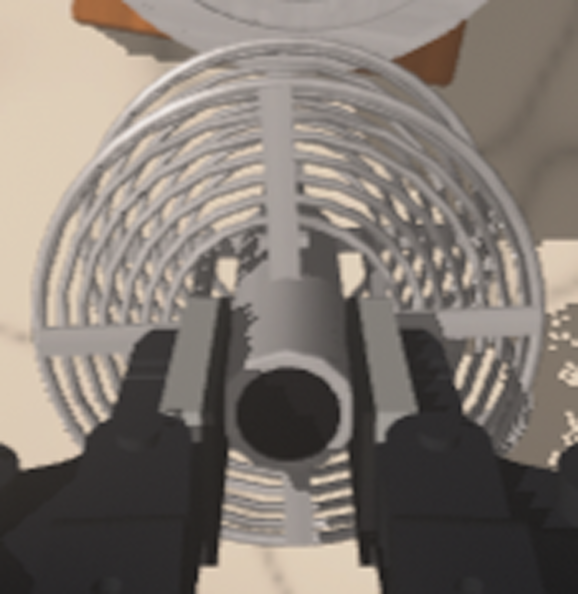

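Run:
```python
from h import *
import pickle
from scipy.optimize import least_squares
s=pickle.load(open('i1.pkl','rb'))
W=lambda q,z:onz(ray('wrist',(235+q[0]/3.3,150+q[1]/3.3),s),z)
P=[(35,310),(543,310),(285,80),(280,545),(100,160),(470,155),(520,220),(530,390),(60,410)]
for z in(190,194,198):
  A=np.array([W(q,z)[:2] for q in P])
  r=least_squares(lambda v:np.hypot(A[:,0]-v[0],A[:,1]-v[1])-v[2],[596,14,43]);print(z,r.x,r.fun.round(1))
for z in (152,154,): print('lower top', W((290,38),z))
for z in (216,220): print('tube',z,W((290,412),z))
print(s['tcp_pos'])
```

```text
190 [592.82444358  12.7287537   42.9310081 ] [ 0.1  0.   0.4  0.1 -0.  -0.4 -0.1  0.2 -0.2]
194 [592.8263193   14.70444852  41.80509762] [ 0.1  0.   0.4  0.  -0.  -0.4 -0.1  0.2 -0.2]
198 [592.82819501  16.68014335  40.67918714] [ 0.1  0.   0.4  0.  -0.  -0.4 -0.1  0.2 -0.2]
lower top [592.9707867   56.36830938 152.        ]
lower top [592.97000125  56.70101709 154.        ]
tube 216 [592.98947365  12.65366342 216.        ]
tube 220 [592.98651731  15.03773925 220.        ]
[591.49508682  13.70119863 205.62514486]
```

Reel is upright in the grip, centred at (592.9, 12.7); tank axis is at (597, 101.7); the gap axis is at about -10°. Moving above the tank.

```bash
python3 -m pendant '0 3 0.2 0 0.1;0 3 0.2 0 0.1;0 2.9 0 0 0.1;0 0 0 0 0.1;0 0 0 0 0.1';python3 - <<'E'
from h import *
s=ctrl.observe();print(s['tcp_pos'],s['t'])
cv2.imwrite("pics/j.png",ctrl.camera('wrist'));cv2.imwrite("pics/js.png",ctrl.camera('side'));cv2.imwrite("pics/jc.png",ctrl.camera('scene'))
crop('pics/js.png',200,100,360,300,2.8,'pics/j2.png')
crop('pics/jc.png',260,130,420,310,2.8,'pics/j3.png')
E
```

```text
t: 7.6
tcp_pos: [596.2, 101.5, 207.3]
tool_rot: [[-0.001, 0.001, 1.0], [-0.001, 1.0, -0.001], [-1.0, -0.001, -0.001]]
contact_force: [-0.7, 0.3, -2.1]
width: 17.9
[596.16265546 101.5323802  207.25845271] 7.6
```

View pics/j.png

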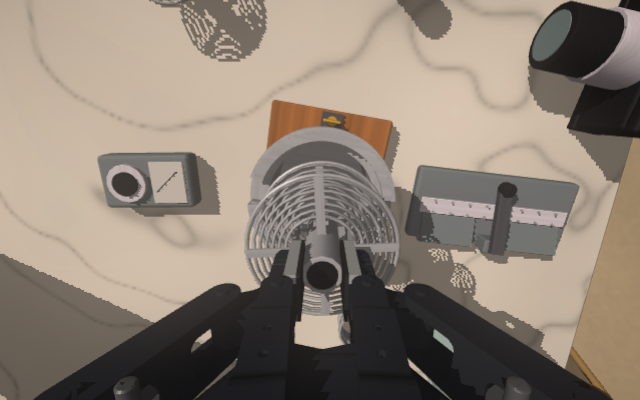

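View pics/j2.png

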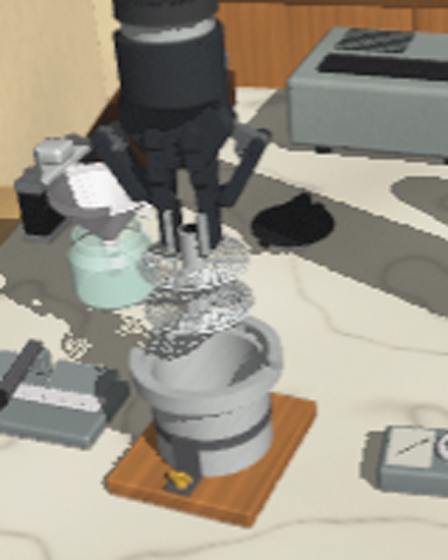

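Run:
```python
from h import *
from scipy.optimize import least_squares
s=ctrl.observe();print(s['tcp_pos'])
i=cv2.imread('pics/j.png')[115:255,235:410];cv2.imwrite('pics/j4.png',cv2.resize(i,None,fx=4,fy=4,interpolation=cv2.INTER_CUBIC))
```

```text
[596.55995298 101.55594658 207.3125383 ]
```

View pics/j4.png

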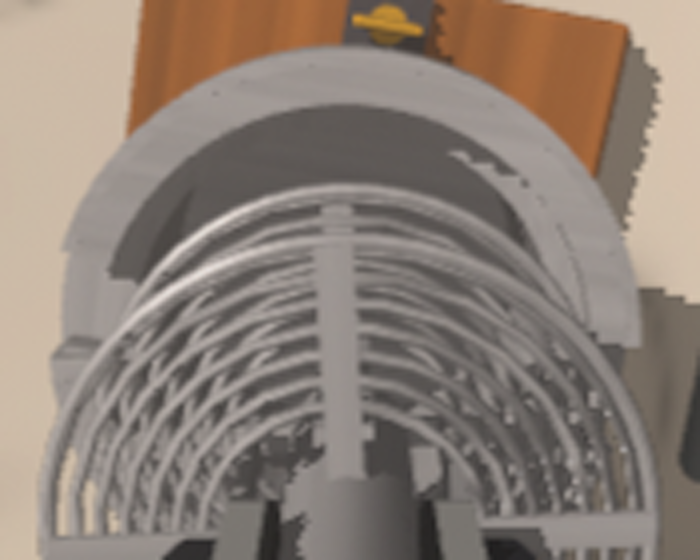

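Run:
```python
from h import *
from scipy.optimize import least_squares
s=ctrl.observe();s['tcp_pos']=np.array([596.2,101.54,207.27])
W=lambda q,z:onz(ray('wrist',(235+q[0]/4,115+q[1]/4),s),z)
def fit(P,z,R=None):
  A=np.array([W(q,z)[:2] for q in P])
  f=(lambda v:np.hypot(A[:,0]-v[0],A[:,1]-v[1])-(v[2] if R is None else R))
  r=least_squares(f,[596,100,50]);print(z,r.x,r.fun.round(1))
O=[(63,247),(90,190),(130,135),(200,82),(270,55),(350,45),(440,60),(510,93),(570,140),(610,195),(630,250),(640,345)]
for z in(104,108):fit(O,z);fit(O,z,61.5)
I=[(110,275),(150,195),(210,145),(280,115),(350,104),(430,117),(500,155),(550,205),(580,265)]
fit(I,104);fit(I,104,51)
U=[(45,500),(655,500),(340,235),(100,360),(590,345),(200,265),(500,272)]
fit(U,192);fit(U,192,43)
L=[(340,185),(160,270),(530,270),(240,213),(430,207)]
fit(L,150,43)
```

```text
104 [597.10040576 101.95039933  61.71197093] [ 0.2 -0.2  0.1  0.  -0.1 -0.1 -0.2 -0.2  0.3  0.4 -0.1 -0.3]
104 [597.13929615 102.21921117  50.        ] [ 0.3 -0.1  0.1  0.  -0.1 -0.1 -0.2 -0.2  0.3  0.5 -0.  -0.1]
108 [597.10336608 103.181359    60.68423109] [ 0.2 -0.2  0.1  0.  -0.1 -0.1 -0.2 -0.2  0.3  0.4 -0.1 -0.3]
108 [596.95336144 102.14525569  50.        ] [-0.4 -0.5 -0.1  0.1  0.1  0.2  0.1 -0.   0.3  0.3 -0.4 -0.9]
104 [597.10763011 100.43654169  51.77566259] [-0.1  0.4 -0.2 -0.4  0.1  0.2  0.   0.1 -0.2]
104 [597.11144411 101.40271364  50.        ] [ 0.4  0.5 -0.2 -0.5 -0.1  0.1  0.   0.3  0.3]
192 [597.47076723 101.96422327  42.31486364] [ 0.1  0.2 -0.  -0.5 -0.2  0.7 -0.1]
192 [597.47754211 101.09836249  50.        ] [-0.5 -0.4  0.2 -0.7 -0.4  0.7 -0. ]
150 [596.71449585  99.91508239  50.        ] [ 0.9 -0.3 -0.2 -0.2 -0.4]
```

```bash
python3 -m pendant '2 0.12 -0.04 0 0.1;2 0 0 0 0.1;0.8 0 0 0 0.1;0.8 0 0 0 0.1;0 0 0 0 0.1'; python3 -m pendant '0.6 0 0 0 0.1;0.6 0 0 0 0.1;0 0 0 0 0.1'
```

```text
t: 8.38
tcp_pos: [596.3, 103.8, 151.1]
tool_rot: [[-0.001, 0.0, 1.0], [-0.0, 1.0, -0.0], [-1.0, -0.0, -0.001]]
contact_force: [-0.0, -0.3, -1.4]
width: 18.0
t: 8.75
tcp_pos: [596.3, 102.0, 142.3]
tool_rot: [[0.002, 0.002, 1.0], [-0.003, 1.0, -0.002], [-1.0, -0.003, 0.002]]
contact_force: [-2.5, -2.4, 1.1]
width: 18.3
```

Lateral reaction (-2.5,-2.4 N) suggests the reel is touching the bore's edge. I'll nudge it away and continue.

```bash
python3 -m pendant '-0.2 -0.1 -0.1 0 0.1;0 0 0 0 0.1'; python3 -m pendant '0.4 0 0 0 0.1;0 0 0 0 0.1';python3 -m pendant '0.4 0 0 0 0.1;0 0 0 0 0.1'
```

```text
t: 9.0
tcp_pos: [595.4, 102.6, 141.5]
tool_rot: [[0.0, 0.0, 1.0], [-0.001, 1.0, -0.0], [-1.0, -0.001, 0.0]]
contact_force: [-1.0, -3.3, -0.1]
width: 18.0
t: 9.25
tcp_pos: [595.2, 103.0, 136.5]
tool_rot: [[-0.001, -0.0, 1.0], [-0.0, 1.0, 0.0], [-1.0, -0.0, -0.001]]
contact_force: [-0.9, -2.9, -0.9]
width: 17.9
t: 9.5
tcp_pos: [595.2, 103.1, 132.6]
tool_rot: [[-0.001, -0.0, 1.0], [0.0, 1.0, 0.0], [-1.0, 0.0, -0.001]]
contact_force: [-1.4, -3.5, -0.8]
width: 18.1
```

```bash
python3 -m pendant '0 -0.15 0 0 0.1;0.6 0 0 0 0.1;0.6 0 0 0 0.1;0 0 0 0 0.1'; python3 -m pendant '0.8 0 0 0 0.1;0.8 0 0 0 0.1;0 0 0 0 0.1'
```

```text
t: 10.0
tcp_pos: [595.2, 101.9, 120.5]
tool_rot: [[-0.001, -0.0, 1.0], [0.001, 1.0, 0.0], [-1.0, 0.001, -0.001]]
contact_force: [0.4, -1.1, -0.6]
width: 17.9
t: 10.38
tcp_pos: [594.8, 101.6, 104.3]
tool_rot: [[-0.002, -0.0, 1.0], [0.0, 1.0, 0.0], [-1.0, 0.0, -0.002]]
contact_force: [-0.7, 0.2, -1.5]
width: 18.3
```

```bash
python3 -m pendant '0.6 0 0 0 0.1;0.6 0 0 0 0.1;0 0 0 0 0.1';python3 - <<'E'
from h import *
cv2.imwrite("pics/ks.png",ctrl.camera('side'));cv2.imwrite("pics/kc.png",ctrl.camera('scene'))
crop('pics/ks.png',210,130,340,290,3.5,'pics/k2.png')
crop('pics/kc.png',270,150,400,310,3.5,'pics/k3.png')
cv2.imwrite('pics/k4.png',np.hstack([cv2.imread('pics/k2.png'),cv2.imread('pics/k3.png')])[:, :800])
E
```

```text
t: 10.75
tcp_pos: [594.9, 101.5, 92.6]
tool_rot: [[-0.001, 0.0, 1.0], [-0.0, 1.0, -0.0], [-1.0, -0.0, -0.001]]
contact_force: [0.4, 0.0, -1.6]
width: 18.2
```

View pics/k4.png

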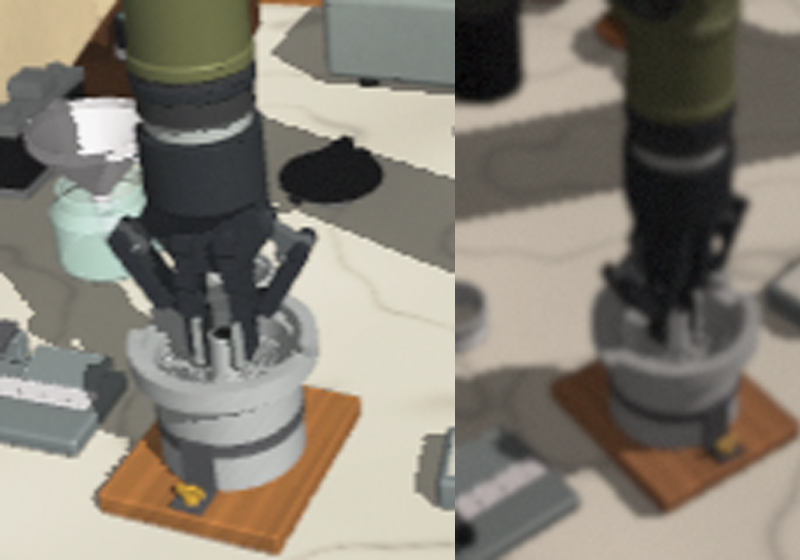

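```bash
python3 -m pendant '0.5 0 0 0 0.1;0.5 0 0 0 0.1;0 0 0 0 0.1'; python3 -m pendant '0.4 0 0 0 0.1;0 0 0 0 0.1'; python3 -m pendant '0.2 0 0 0 0.1;0 0 0 0 0.1'
```

```text
t: 11.22
tcp_pos: [594.9, 101.5, 82.7]
tool_rot: [[-0.001, -0.0, 1.0], [-0.0, 1.0, 0.0], [-1.0, -0.0, -0.001]]
contact_force: [0.8, -0.8, -1.2]
width: 18.2
t: 11.48
tcp_pos: [595.2, 101.5, 79.0]
tool_rot: [[-0.001, -0.0, 1.0], [-0.0, 1.0, 0.0], [-1.0, -0.0, -0.001]]
contact_force: [-0.1, 0.4, -1.6]
width: 18.0
t: 11.72
tcp_pos: [595.3, 101.6, 77.2]
tool_rot: [[-0.0, -0.0, 1.0], [-0.0, 1.0, 0.0], [-1.0, -0.0, -0.0]]
contact_force: [0.2, -0.5, -0.3]
width: 18.1
```

```bash
python3 -m pendant '0.15 0 0 0 0.1;0 0 0 0 0.1'; python3 -m pendant '0.1 0 0 0 0.1;0 0 0 0 0.1'
```

```text
t: 11.98
tcp_pos: [595.6, 101.7, 76.0]
tool_rot: [[0.0, -0.0, 1.0], [0.0, 1.0, 0.0], [-1.0, 0.0, 0.0]]
contact_force: [0.0, 1.0, -0.4]
width: 18.1
t: 12.22
tcp_pos: [595.8, 102.1, 75.6]
tool_rot: [[0.001, -0.0, 1.0], [0.001, 1.0, 0.0], [-1.0, 0.001, 0.001]]
contact_force: [-1.2, 2.2, 5.6]
width: 18.1
```

On the floor (force +5.6 N at the expected height). Releasing with a small opening and rising straight.

```bash
python3 -m pendant '0 0 0 0 0.33;0 0 0 0 0.33;0 0 0 0 0.33'; python3 -m pendant '-0.5 0 0 0 0.33;-2 0 0 0 0.33;-4 0 0 0 0.33;-5 0 0 0 0.33;-0.5 0 0 0 0.33'; python3 -m pendant '0 -6 0 0 0.6;0 -4 0 0 0.6;0 0 0 0 0.6'
python3 - <<'E'
from h import *
import pickle
s=ctrl.observe();pickle.dump(s,open('l.pkl','wb'));print(s['tcp_pos'])
cv2.imwrite("pics/l.png",ctrl.camera('wrist'))
E
```

```text
t: 12.6
tcp_pos: [595.2, 101.3, 74.4]
tool_rot: [[-0.001, 0.0, 1.0], [-0.0, 1.0, -0.0], [-1.0, -0.0, -0.001]]
contact_force: [0.3, -0.2, -0.2]
width: 28.1
t: 13.22
tcp_pos: [598.2, 101.9, 199.6]
tool_rot: [[0.009, 0.0, 1.0], [0.001, 1.0, -0.0], [-1.0, 0.001, 0.009]]
contact_force: [0.2, -0.2, 0.5]
width: 28.4
t: 13.6
tcp_pos: [594.7, -1.1, 194.0]
tool_rot: [[-0.001, 0.004, 1.0], [-0.001, 1.0, -0.004], [-1.0, -0.001, -0.001]]
contact_force: [-0.9, -0.5, -1.3]
width: 51.5
[594.72106492  -1.05136079 194.03068421]
```

View pics/l.png

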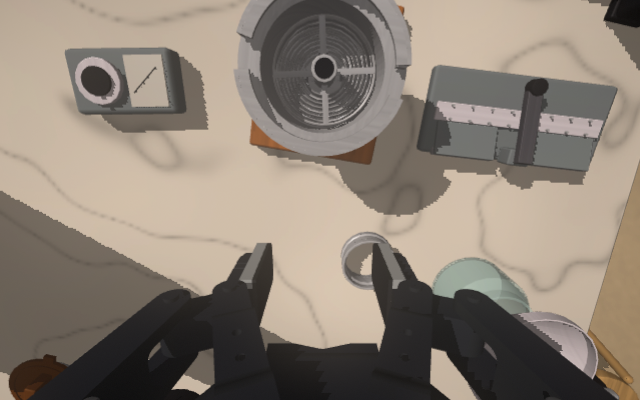

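The reel stands upright and central in the tank, tube top at (324,68). Now to view the lid.

```bash
python3 -m pendant '-1.5 -5 0.3 0 0.8;-1.5 -5 0.4 0 0.8;0 -5 0 0 0.8;0 -5 0 0 0.8;0 -3.5 0 0 0.8'; python3 -m pendant '0 0 0 0 0.8;0 0 0 0 0.8'
python3 - <<'E'
from h import *
import pickle
s=ctrl.observe();pickle.dump(s,open('m.pkl','wb'));print(s['tcp_pos'])
cv2.imwrite("pics/m.png",ctrl.camera('wrist'))
E
```

```text
t: 14.28
tcp_pos: [602.5, -234.2, 224.2]
tool_rot: [[-0.0, -0.0, 1.0], [0.0, 1.0, 0.0], [-1.0, 0.0, -0.0]]
contact_force: [0.3, -0.5, 0.6]
width: 68.2
t: 14.52
tcp_pos: [602.5, -232.0, 224.2]
tool_rot: [[-0.001, -0.001, 1.0], [0.001, 1.0, 0.001], [-1.0, 0.001, -0.001]]
contact_force: [-0.1, 0.7, 0.2]
width: 68.5
[ 602.4517317  -232.04324397  224.2442382 ]
```

View pics/m.png

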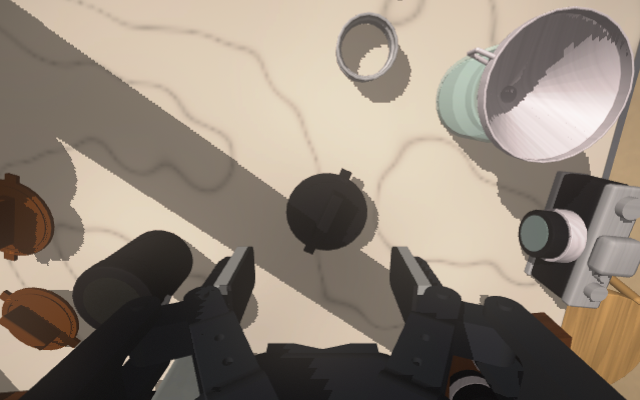

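Run:
```python
from h import *
i=cv2.imread('pics/m.png')[160:265,270:390].astype(float)
i=np.clip((i/255)**0.5*255*1.2,0,255).astype(np.uint8)
cv2.imwrite('pics/m2.png',cv2.resize(i,None,fx=5.5,fy=5.5,interpolation=cv2.INTER_CUBIC))
```

```text
(no output)
```

View pics/m2.png

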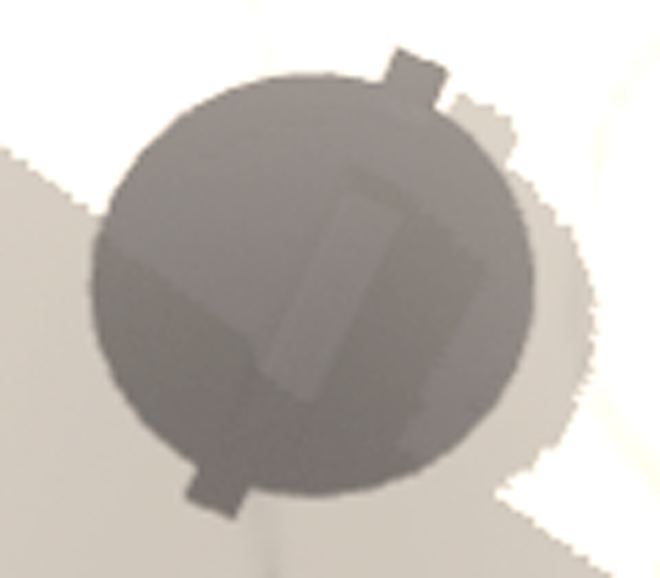

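Run:
```python
from h import *
import pickle
s=pickle.load(open('m.pkl','rb'));print(np.degrees(s['joint_positions']).round(1))
W=lambda q,z:onz(ray('wrist',(270+q[0]/5.5,160+q[1]/5.5),s),z)
from scipy.optimize import least_squares
A=np.array([W(q,23)[:2] for q in[(92,285),(105,220),(150,145),(220,92),(300,72),(370,80),(480,140),(520,205),(533,280),(515,365),(450,445),(310,495),(250,487),(150,420)]])
for R in(None,49):
  r=least_squares(lambda v:np.hypot(A[:,0]-v[0],A[:,1]-v[1])-(v[2] if R is None else R),[600,-260,49]);print(r.x,r.fun.round(1))
e1=W((424,58),22);e2=W((212,507),22);print(e1,e2,(e1+e2)/2,np.hypot(*(e1-e2)[:2]),np.degrees(np.arctan2(*(e1-e2)[1::-1])))
B=[W(q,48) for q in[(350,188),(405,208),(258,362),(310,402)]];print(np.mean(B,0),np.array(B).round(1).tolist(), [np.degrees(np.arctan2(*(B[i]-B[j])[1::-1])) for i,j in((0,2),(1,3))])
```

```text
[-21.1  27.3   9.5  72.2   0.   68.8]
[ 609.61359491 -275.21363311   48.02407578] [ 0.1 -0.4 -0.4  0.3  0.4 -0.   0.5  0.  -0.5 -0.4 -0.4  0.7  0.8 -0.7]
[ 609.57485889 -275.40645214   49.        ] [-0.9 -1.4 -1.2 -0.5 -0.4 -0.8 -0.3 -0.8 -1.4 -1.4 -1.5 -0.5 -0.4 -1.8]
[ 632.36298677 -224.14835893   22.        ] [ 586.83644384 -327.4266293    22.        ] [ 609.59971531 -275.78749411   22.        ] 112.86747645816372 66.21142673392598
[ 612.42617812 -266.71736564   48.        ] [[616.2, -245.1, 48.0], [627.1, -249.2, 48.0], [597.9, -281.9, 48.0], [608.5, -290.7, 48.0]] [np.float64(63.54966984651972), np.float64(65.83895713809895)]
```

Lid located: centre (609.6,-276), ear axis at about 66°, checked by ear span (112.9 mm against 114). I'll go over it, turn 24.2° clockwise and partly descend.

```bash
python3 -m pendant '2 -2.2 0.35 0 0.8;2 -2.2 0.35 0 0.8;2 0 0 8.1 0.8;2 0 0 8.1 0.8;2 0 0 8 0.8'; python3 -m pendant '0 0 0 0 0.8;0 0 0 0 0.8'
python3 - <<'E'
from h import *
import pickle
s=ctrl.observe();pickle.dump(s,open('n.pkl','wb'));print(s['tcp_pos'])
i=ctrl.camera('wrist');cv2.imwrite("pics/n.png",i)
i=np.clip((i/255.)**0.6*255*1.1,0,255).astype(np.uint8)
cv2.imwrite('pics/n2.png',cv2.resize(i[130:400,170:470],None,fx=2.2,fy=2.2,interpolation=cv2.INTER_CUBIC))
E
```

```text
t: 15.2
tcp_pos: [608.7, -278.4, 122.1]
tool_rot: [[-0.002, 0.415, 0.91], [0.001, 0.91, -0.415], [-1.0, -0.0, -0.002]]
contact_force: [-0.0, -0.3, 0.2]
width: 68.1
t: 15.45
tcp_pos: [609.4, -278.0, 124.5]
tool_rot: [[-0.0, 0.409, 0.913], [0.0, 0.913, -0.409], [-1.0, -0.0, -0.0]]
contact_force: [-0.2, -1.4, 0.3]
width: 68.4
[ 609.3522047  -278.04106304  124.46474663]
```

View pics/n2.png

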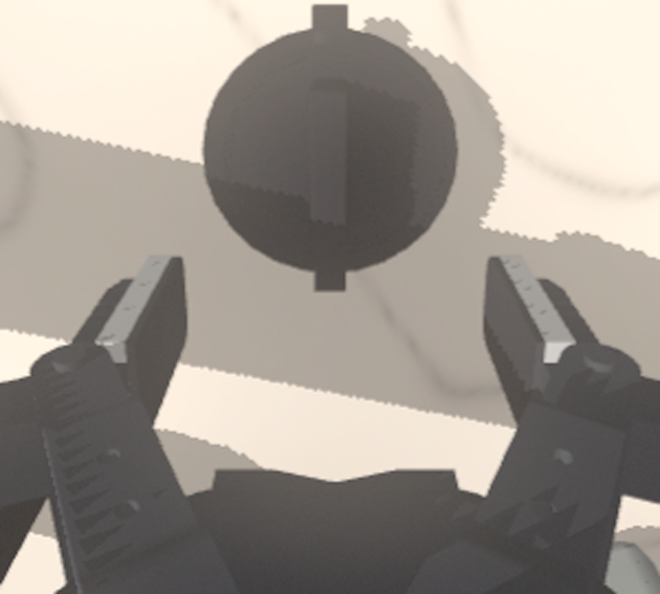

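Run:
```python
from h import *
import pickle
s=pickle.load(open('n.pkl','rb'))
W=lambda q,z:s['tool_rot'].T@(onz(ray('wrist',(170+q[0]/2.2,130+q[1]/2.2),s),z)-s['tcp_pos'])
for z in(18,22):print((W((330,6),z)+W((330,290),z))/2,W((330,6),z)-W((330,290),z), W((205,150),z)[2],W((458,150),z)[2])
for z in (44,48): print('bar end',W((331,88),z),W((329,222),z))
```

```text
[106.4651396    0.23485605  -0.9316202 ] [-1.09739129e-02  1.14197635e+02  2.67015201e-01] -49.034389034161485 48.34727580810463
[102.46501246   1.4568946   -0.90732995] [-1.07935658e-02  1.12320892e+02  2.62627030e-01] -48.219570096128834 47.5617087017438
bar end [80.46184344 32.36773693 -0.38291729] [ 80.46678264 -15.9120472   -1.18563167]
bar end [76.46176174 33.14469475 -0.36581793] [ 76.46661007 -14.24675824  -1.15376264]
```

```bash
python3 -m pendant '2.5 0.04 -0.08 0 0.6;2.5 0 0 0 0.5;2 0 0 0 0.5;1 0 0 0 0.5;0 0 0 0 0.5'
python3 - <<'E'
from h import *
s=ctrl.observe();print(s['tcp_pos'])
def g(n,y0,y1,x0,x1,k):
  i=ctrl.camera(n);cv2.imwrite(f"pics/o_{n}.png",i)
  i=np.clip((i/255.)**0.6*255*1.1,0,255).astype(np.uint8)
  return cv2.resize(i[y0:y1,x0:x1],None,fx=k,fy=k,interpolation=cv2.INTER_CUBIC)
a=g('side',110,210,250,350,4);b=g('wrist',180,380,220,420,2)
cv2.imwrite('pics/o2.png',np.hstack([a,b]))
E
```

```text
t: 16.12
tcp_pos: [608.8, -276.8, 44.8]
tool_rot: [[-0.0, 0.41, 0.912], [0.0, 0.912, -0.41], [-1.0, -0.0, -0.0]]
contact_force: [0.4, 0.3, 0.4]
width: 42.4
[ 608.83598992 -276.78574016   44.84457595]
```

View pics/o2.png

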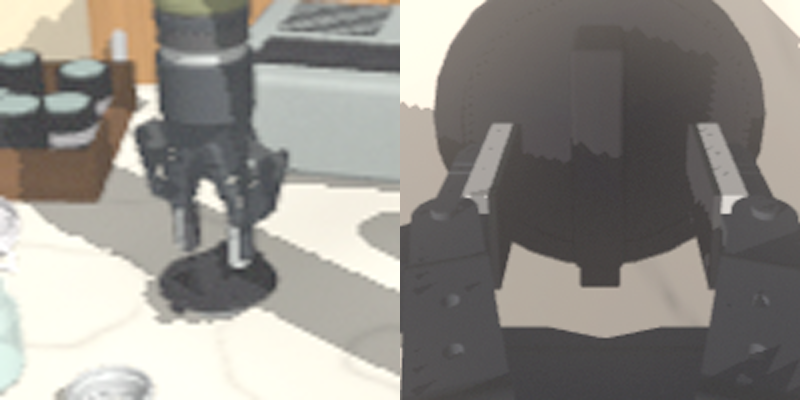

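```bash
python3 -m pendant '0.5 0 0 0 0.5;0.5 0 0 0 0.5;0 0 0 0 0.5'; python3 -m pendant '0.4 0 0 0 0.5;0 0 0 0 0.5'
```

```text
t: 16.6
tcp_pos: [608.4, -276.6, 34.3]
tool_rot: [[-0.001, 0.41, 0.912], [0.0, 0.912, -0.41], [-1.0, 0.0, -0.001]]
contact_force: [0.1, -0.3, 0.6]
width: 42.6
t: 16.85
tcp_pos: [608.6, -276.6, 30.4]
tool_rot: [[-0.001, 0.41, 0.912], [0.0, 0.912, -0.41], [-1.0, 0.0, -0.001]]
contact_force: [0.2, -0.1, 0.3]
width: 42.4
```

```bash
python3 -m pendant '0 0 0 0 0;0 0 0 0 0;0 0 0 0 0;0 0 0 0 0;0 0 0 0 0' 80;  python3 - <<'E'
from h import *
s=ctrl.observe();print(s['tcp_pos'])
def g(n,y0,y1,x0,x1,k):
  i=ctrl.camera(n);cv2.imwrite(f"pics/p_{n}.png",i)
  i=np.clip((i/255.)**0.6*255*1.1,0,255).astype(np.uint8)
  return cv2.resize(i[y0:y1,x0:x1],None,fx=k,fy=k,interpolation=cv2.INTER_CUBIC)
a=g('side',130,210,260,340,5);b=g('wrist',180,380,220,420,2)
cv2.imwrite('pics/p2.png',np.hstack([a,b]))
E
```

```text
t: 17.48
tcp_pos: [608.8, -276.8, 31.0]
tool_rot: [[0.0, 0.41, 0.912], [-0.0, 0.912, -0.41], [-1.0, 0.0, 0.0]]
contact_force: [-1.7, 1.1, 2.1]
width: 12.2
[ 608.83925586 -276.75739937   31.0475936 ]
```

View pics/p2.png

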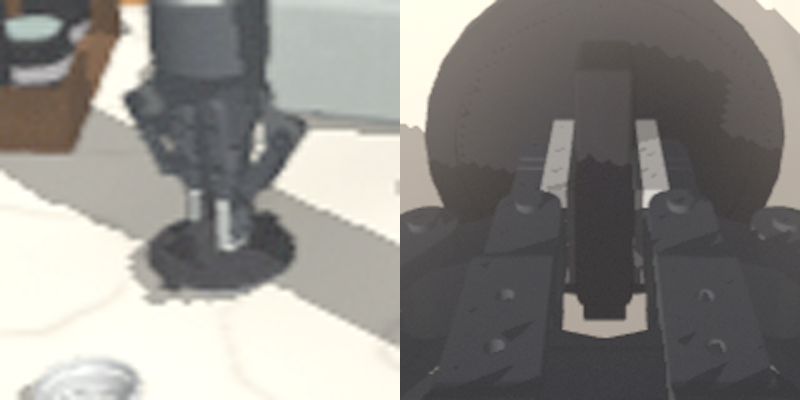

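```bash
python3 -m pendant '-1 0 0 0 0;-3 0 0 0 0;-4 0 0 0 0;-5 0 0 0 0;-4 0 0 0 0'; python3 -m pendant '0 0 0 -10.4 0;0 0 0 -10.4 0;0 0 0 -10.4 0;0 0 0 -10.4 0;0 0 0 -10.4 0'; python3 -m pendant '0 0 0 -10.4 0;0 0 0 -10.4 0;0 0 0 -10.4 0;0 0 0 -10.4 0;0 0 0 -10.4 0'; python3 -m pendant '0 0 0 0 0;0 0 0 0 0'
python3 - <<'E'
from h import *
import pickle
s=ctrl.observe();pickle.dump(s,open('q.pkl','wb'));print(s['tcp_pos'],np.degrees(s['joint_positions']).round(),np.degrees(np.arctan2(s['tool_rot'][1,2],s['tool_rot'][0,2])))
cv2.imwrite("pics/q.png",ctrl.camera('wrist'))
E
```

```text
t: 18.2
tcp_pos: [609.1, -276.9, 203.0]
tool_rot: [[0.001, 0.41, 0.912], [-0.001, 0.912, -0.41], [-1.0, -0.0, 0.001]]
contact_force: [1.4, -1.4, -1.9]
width: 12.0
t: 18.82
tcp_pos: [608.7, -276.7, 200.7]
tool_rot: [[-0.0, -0.472, 0.882], [0.0, 0.882, 0.472], [-1.0, 0.0, -0.0]]
contact_force: [-0.4, -0.1, -1.6]
width: 12.0
t: 19.45
tcp_pos: [608.7, -276.7, 200.7]
tool_rot: [[-0.001, -0.985, 0.171], [0.0, 0.171, 0.985], [-1.0, 0.001, 0.0]]
contact_force: [0.0, 0.7, -1.1]
width: 12.3
t: 19.7
tcp_pos: [608.8, -276.8, 200.7]
tool_rot: [[-0.0, -0.984, 0.18], [0.0, 0.18, 0.984], [-1.0, 0.0, -0.0]]
contact_force: [0.1, 0.8, -1.9]
width: 12.4
[ 608.75451004 -276.78168178  200.74587886] [-24.  30.  11.  71.  -0. -14.] 79.6528565597943
```

View pics/q.png

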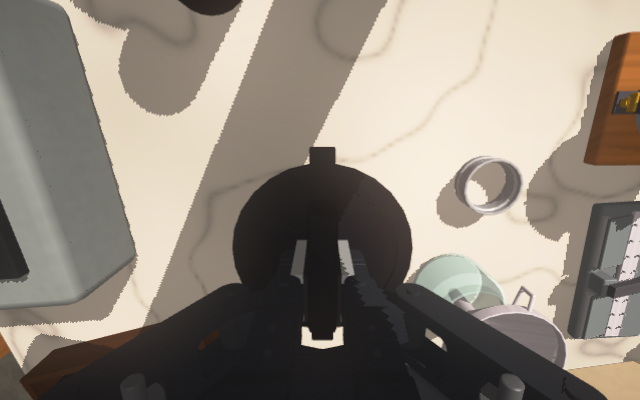

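Run:
```python
from h import *
import pickle
from scipy.optimize import least_squares
s=pickle.load(open('q.pkl','rb'))
i=cv2.imread('pics/q.png')
g=i.max(2)
# rows: edges of dark disc left/right
pts=[]
for r in range(175,262,6):
  row=g[r]<60
  c=322
  l=c
  while row[l]:l-=1
  rr=c
  while row[rr]:rr+=1
  pts+= [(l+.5,r),(rr-.5,r)]
print(pts[::4])
for zz in(8,10,12):
  P=np.array([s['tool_rot'].T@(onz(ray('wrist',p,s),s['tcp_pos'][2]-zz)-s['tcp_pos']) for p in pts])
  f=lambda v:np.hypot(P[:,1]-v[0],P[:,2]-v[1])-v[2]
  r=least_squares(f,[0,0,49],loss='soft_l1');print(zz,r.x,f(r.x).round(1))
  print('ear',s['tool_rot'].T@(onz(ray('wrist',(322,148),s),s['tcp_pos'][2]-zz-0)-s['tcp_pos']))
```

```text
[(276.5, 175), (260.5, 187), (249.5, 199), (240.5, 211), (236.5, 223), (233.5, 235), (305.5, 247), (304.5, 259)]
8 [22.07622936 -8.34697685 28.80128862] [ -5.   -1.1  -4.3   0.   -3.3   1.   -1.5  -1.1  -0.4  -1.6   1.6  -0.2
   3.6   2.7   4.9   6.    6.6   9.    8.5  12.4  10.2  15.9 -13.2  -5.8
  -9.7  -2.9  -6.2   0.1  -2.7   3.3]
ear [ 8.01252524 55.14629683  0.91870924]
10 [21.37342505 -8.47257681 29.19582899] [ -5.   -1.1  -4.4   0.   -3.4   1.   -1.5  -1.1  -0.4  -1.6   1.6  -0.2
   3.7   2.7   5.    6.1   6.7   9.2   8.7  12.5  10.4  16.1 -13.4  -5.9
  -9.9  -3.   -6.3   0.1  -2.7   3.3]
ear [10.01246995 54.9027183   0.91954335]
12 [20.67059333 -8.5980948  29.59033204] [ -5.1  -1.1  -4.4   0.   -3.4   1.1  -1.5  -1.1  -0.4  -1.6   1.7  -0.2
   3.7   2.8   5.1   6.1   6.8   9.3   8.8  12.7  10.5  16.4 -13.5  -6.
 -10.   -3.   -6.4   0.1  -2.8   3.4]
ear [12.01241466 54.65913977  0.92037745]
```

Run:
```python
from h import *
import pickle
from scipy.optimize import least_squares
s=pickle.load(open('q.pkl','rb'))
g=cv2.imread('pics/q.png').max(2)
pts=[]
for r in range(172,238,6):
  l=280 if r>175 else 300
  row=g[r]<85
  l=315
  while row[l]:l-=1
  rr=328
  while row[rr]:rr+=1
  pts+= [(l+.5,r),(rr-.5,r)]
print(pts)
for zz in(8,12):
  P=np.array([s['tool_rot'].T@(onz(ray('wrist',p,s),s['tcp_pos'][2]-zz)-s['tcp_pos']) for p in pts])
  for R in(None,49):
    f=lambda v:np.hypot(P[:,1]-v[0],P[:,2]-v[1])-(v[2] if R is None else R)
    r=least_squares(f,[0,0,49],loss='soft_l1');print(zz,r.x,f(r.x).round(1))
```

```text
[(281.5, 172), (361.5, 172), (270.5, 178), (372.5, 178), (262.5, 184), (380.5, 184), (255.5, 190), (387.5, 190), (250.5, 196), (392.5, 196), (246.5, 202), (396.5, 202), (242.5, 208), (401.5, 208), (239.5, 214), (404.5, 214), (237.5, 220), (406.5, 220), (234.5, 226), (408.5, 226), (233.5, 232), (409.5, 232)]
8 [ 0.3540684   0.73125105 47.27347863] [ 0.1  0.1  0.1  0.   0.  -0.1  0.1  0.  -0.  -0.2 -0.2 -0.4 -0.1  0.2
 -0.1  0.2 -0.3  0.   0.3  0.1  0.1 -0.1]
8 [-2.22973663  0.7301851  49.        ] [ 0.8  0.7  0.6  0.5  0.3  0.2  0.3  0.2 -0.  -0.2 -0.4 -0.5 -0.4 -0.2
 -0.6 -0.3 -1.  -0.7 -0.6 -0.8 -0.9 -1.1]
12 [-1.64501792  0.72778147 48.57800435] [ 0.1  0.1  0.1  0.   0.  -0.1  0.1  0.  -0.  -0.2 -0.2 -0.4 -0.1  0.2
 -0.1  0.2 -0.3  0.   0.3  0.1  0.1 -0.1]
12 [-2.28260741  0.725945   49.        ] [ 0.3  0.2  0.2  0.1  0.1 -0.   0.2  0.1 -0.  -0.2 -0.3 -0.4 -0.2  0.1
 -0.2  0.1 -0.5 -0.2  0.1 -0.1 -0.1 -0.3]
```

```bash
python3 -m pendant '0 0 3 0 0;0 -0.2 6 0 0;0 -0.3 6 0 0;0 -0.2 6 0 0;0 -0.2 6 0 0'; python3 -m pendant '0 -0.2 6 0 0;0 0 4 0 0;0 0 1.7 0 0;0 0 0 0 0;0 0 0 0 0'
python3 - <<'E'
from h import *
import pickle
s=ctrl.observe();pickle.dump(s,open('r.pkl','wb'));print(s['tcp_pos'],np.degrees(s['joint_positions']).round(),np.degrees(np.arctan2(s['tool_rot'][1,2],s['tool_rot'][0,2])))
cv2.imwrite("pics/r.png",ctrl.camera('wrist'))
E
```

```text
t: 20.38
tcp_pos: [665.8, -10.9, 201.0]
tool_rot: [[0.001, -0.984, 0.179], [-0.0, 0.179, 0.984], [-1.0, -0.001, -0.0]]
contact_force: [0.8, -0.0, -1.6]
width: 12.3
t: 21.0
tcp_pos: [688.0, 100.5, 200.8]
tool_rot: [[-0.0, -0.984, 0.179], [-0.001, 0.179, 0.984], [-1.0, 0.0, -0.001]]
contact_force: [0.2, 0.5, -2.5]
width: 12.6
[687.9692396  100.53997294 200.79520521] [ 8. 33. 16. 73. -0. 19.] 79.69133331877028
```

View pics/r.png

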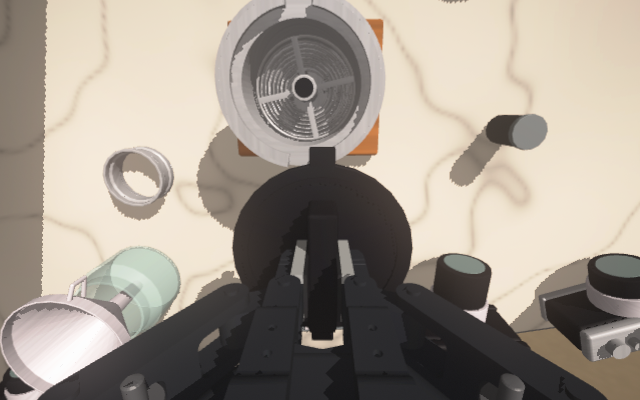

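Run:
```python
from h import *
crop('pics/r.png',205,0,395,170,3.5,'pics/r2.png')
```

```text
(no output)
```

View pics/r2.png

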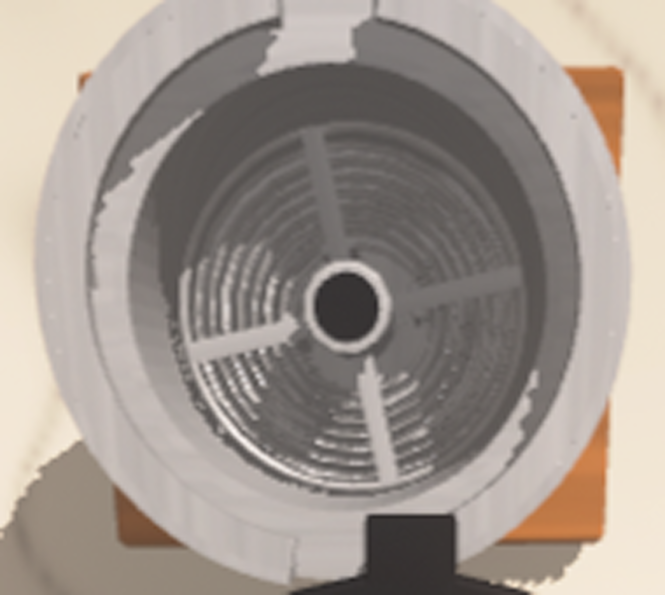

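Run:
```python
from h import *
import pickle
from scipy.optimize import least_squares
s=pickle.load(open('r.pkl','rb'));R=s['tool_rot'];t=s['tcp_pos']
T=lambda q,z:R.T@(onz(ray('wrist',(205+q[0]/3.5,q[1]/3.5),s),z)-t)
def fit(P,z,l,R0):
  A=np.array([T(q,z) for q in P])
  for r_ in(None,R0):
    f=lambda v:np.hypot(A[:,1]-v[0],A[:,2]-v[1])-(v[2] if r_ is None else r_)
    r=least_squares(f,[90,0,50]);print(l,z,r.x,f(r.x).round(1))
  return r.x
O=[(37,265),(60,150),(105,70),(575,85),(615,170),(631,270),(615,370),(575,460),(530,515),(295,585),(200,550),(120,480),(55,370)]
I=[(88,270),(100,190),(150,105),(215,50),(283,20),(372,20),(450,55),(530,130),(570,210),(580,280),(565,360)]
for z in(104,108): c=fit(O,z,'out',61.5);c2=fit(I,z,'in',51)
z=105;c=(np.array(c[:2])+c2[:2])/2
for n,q in dict(Ll=(283,18),Lr=(372,18),nearl=(295,540)).items():
  d=T(q,z)[1:]-c;print(n,d, np.degrees(np.arctan2(d[1],d[0])))
print('tube', T((346,307),90),T((346,307),86))
# lid in same picture
print('ear', [T((410,515),t[2]-k) for k in(8,12)])
```

```text
out 104 [ 90.22088321 -14.41853148  61.48958077] [ 0.5 -0.2 -0.5  0.5  0.2 -0.  -0.6 -0.2  0.3  0.3  0.1 -0.5  0.3]
out 104 [ 90.22550579 -14.41871268  50.        ] [ 0.5 -0.2 -0.5  0.4  0.2 -0.  -0.6 -0.2  0.2  0.3  0.1 -0.5  0.2]
in 104 [ 89.95590757 -14.86999845  50.92946724] [ 0.1  0.3 -0.4 -0.4  0.3  0.3 -0.4 -0.2  0.4  0.4 -0.6]
in 104 [ 89.86965565 -14.88721062  50.        ] [ 0.   0.2 -0.4 -0.4  0.4  0.3 -0.4 -0.2  0.4  0.4 -0.6]
out 108 [ 89.92278295 -14.15708743  60.4373625 ] [ 0.5 -0.2 -0.5  0.5  0.2 -0.  -0.6 -0.2  0.2  0.3  0.1 -0.5  0.3]
out 108 [ 90.41140268 -14.17562566  50.        ] [-0.7 -1.5 -1.9 -0.9 -1.1 -1.1 -1.5 -1.  -0.4 -0.3 -0.6 -1.3 -0.7]
in 108 [ 89.6623416  -14.60082884  50.0579551 ] [ 0.1  0.3 -0.4 -0.4  0.3  0.3 -0.4 -0.2  0.4  0.4 -0.6]
in 108 [ 88.49861023 -14.832571    50.        ] [-0.9 -0.4 -0.6 -0.4  0.5  0.5 -0.2 -0.2  0.1 -0.2 -1.5]
Ll [51.07495664 -8.99746053] -9.990825568747224
Lr [51.06580982  8.23851242] 9.164634175973434
nearl [-49.83070923  -9.92014309] -168.7409320900834
tube [110.83094914  89.03669376 -13.09274056] [114.83123929  89.29883001 -13.3180058 ]
ear [array([ 8.01329387, 55.55446849,  0.98894341]), array([12.01317028, 55.07857509,  0.99250847])]
```

Radii match exactly: 61.5 and 50.9 mm. So the tank is at tool (90.1,-14.6) and the lid at (-2.0,+0.8), with the ears aligned to the gaps. Moving over.

```bash
python3 -m pendant '0 4 -0.5 0 0;0 4 -0.5 0 0;1 1.21 -0.54 0 0;1.5 0 0 0 0;1 0 0 0 0'; python3 -m pendant '0.5 0 0 0 0;0 0 0 0 0;0 0 0 0 0'
python3 - <<'E'
from h import *
import pickle
s=ctrl.observe();pickle.dump(s,open('u.pkl','wb'));print(s['tcp_pos'],np.degrees(np.arctan2(s['tool_rot'][1,2],s['tool_rot'][0,2])))
for n in('wrist','side','scene'):cv2.imwrite(f"pics/u_{n}.png",ctrl.camera(n))
crop('pics/u_side.png',210,150,340,290,3,'pics/u1.png')
crop('pics/u_scene.png',270,170,400,310,3,'pics/u2.png')
cv2.imwrite('pics/u3.png',np.hstack([cv2.imread('pics/u1.png'),cv2.imread('pics/u2.png')]))
E
```

```text
t: 21.68
tcp_pos: [595.3, 102.4, 164.8]
tool_rot: [[0.0, -0.984, 0.179], [-0.0, 0.179, 0.984], [-1.0, -0.0, -0.0]]
contact_force: [0.2, 0.1, -2.6]
width: 12.0
t: 22.05
tcp_pos: [595.4, 103.4, 160.9]
tool_rot: [[0.001, -0.984, 0.177], [0.0, 0.177, 0.984], [-1.0, -0.0, 0.0]]
contact_force: [-0.3, -0.2, -1.3]
width: 12.0
[595.41339044 103.42369337 160.91841018] 79.79975311443579
```

View pics/u3.png

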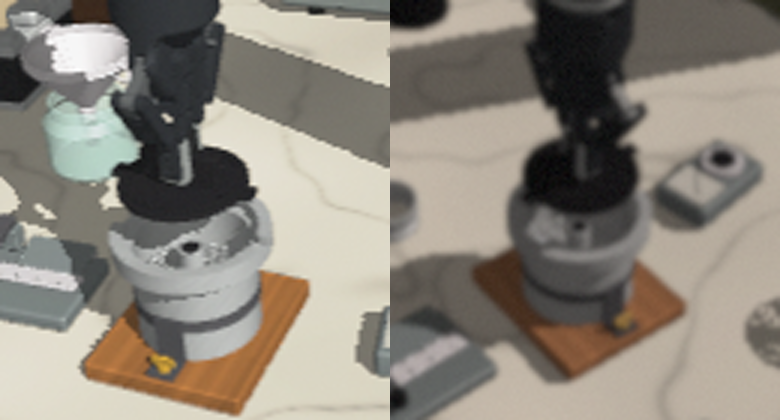

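View pics/u_wrist.png

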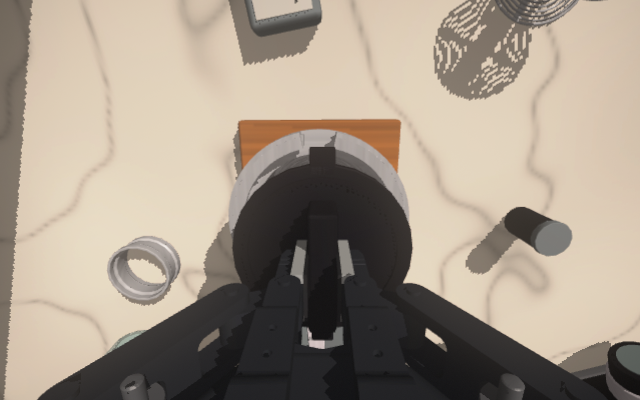

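Run:
```python
from h import *
crop('pics/u_wrist.png',220,120,420,240,3.8,'pics/u4.png')
s=ctrl.observe();print(s['tcp_pos'])
```

```text
[595.24763842 103.46438242 161.2001399 ]
```

View pics/u4.png

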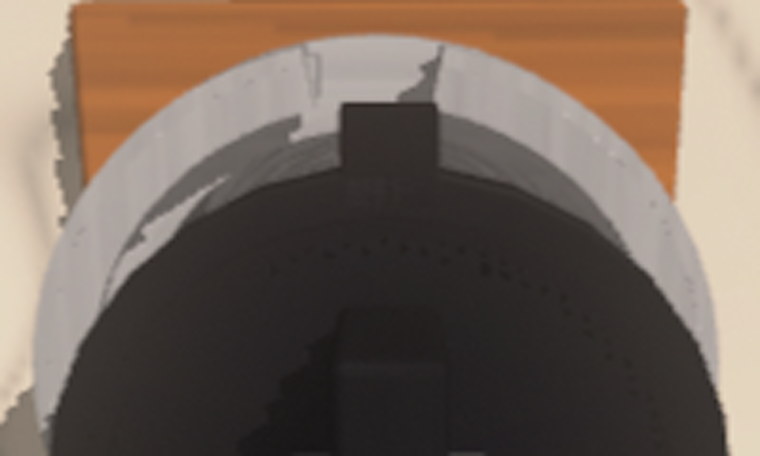

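Run:
```python
from h import *
import pickle
from scipy.optimize import least_squares
s=pickle.load(open('u.pkl','rb'));R=s['tool_rot'];t=s['tcp_pos']
T=lambda q,z:R.T@(onz(ray('wrist',(220+q[0]/3.8,120+q[1]/3.8),s),z)-t)
O=[(36,340),(60,255),(100,180),(160,115),(230,68),(300,44),(380,35),(450,45),(530,75),(600,120),(660,180),(700,260),(717,345)]
A=np.array([T(q,104) for q in O])
f=lambda v:np.hypot(A[:,1]-v[0],A[:,2]-v[1])-v[2]
r=least_squares(f,[0,0,50]);print(r.x,f(r.x).round(1))
f=lambda v:np.hypot(A[:,1]-v[0],A[:,2]-v[1])-61.5
r=least_squares(f,[0,0]);print(r.x)
print('gap',T((303,45),104),T((440,45),104),'ear',T((390,103),t[2]-12))
```

```text
[-0.89069136 -0.81605032 61.31372695] [ 0.7 -0.5 -0.6 -0.3  0.3  0.4  0.5  0.1 -0.4 -0.4  0.1 -0.1  0.1]
[-1.12312732 -0.81815248]
gap [ 56.88744744  59.33749302 -13.13560254] [56.89103279 59.32628054  9.65988836] ear [11.97335116 55.10107213  1.22942843]
```

```bash
python3 -m pendant '0 0.1 -0.17 0 0;1 0 0 0 0;1 0 0 0 0;1 0 0 0 0;0 0 0 0 0'; python3 -m pendant '0.4 0 0 0 0;0 0 0 0 0;0 0 0 0 0'
python3 - <<'E'
from h import *
import pickle
s=ctrl.observe();pickle.dump(s,open('v.pkl','wb'));print(s['tcp_pos'],np.degrees(np.arctan2(s['tool_rot'][1,2],s['tool_rot'][0,2])))
for n in('wrist','side','scene'):cv2.imwrite(f"pics/v_{n}.png",ctrl.camera(n))
crop('pics/v_side.png',230,180,320,270,4.4,'pics/v1.png')
crop('pics/v_scene.png',290,200,380,290,4.4,'pics/v2.png')
cv2.imwrite('pics/v3.png',np.hstack([cv2.imread('pics/v1.png'),cv2.imread('pics/v2.png')]))
crop('pics/v_wrist.png',220,120,420,240,3.8,'pics/v4.png')
E
```

```text
t: 22.82
tcp_pos: [592.4, 101.6, 129.3]
tool_rot: [[-0.003, -0.984, 0.177], [-0.0, 0.177, 0.984], [-1.0, 0.003, -0.001]]
contact_force: [0.4, 0.0, -2.9]
width: 12.4
t: 23.2
tcp_pos: [593.7, 101.9, 127.1]
tool_rot: [[0.001, -0.984, 0.177], [0.0, 0.177, 0.984], [-1.0, -0.001, 0.0]]
contact_force: [-0.6, 0.5, -1.9]
width: 12.3
[593.7497638  101.8785375  127.08441007] 79.80189049597382
```

View pics/v3.png

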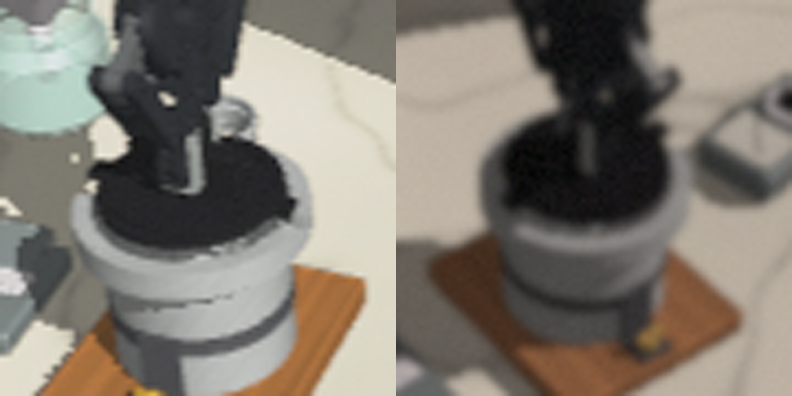

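View pics/v4.png

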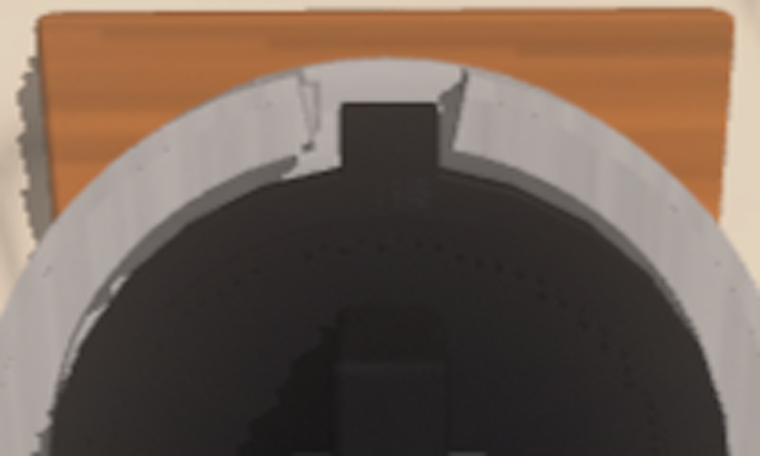

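Run:
```python
from h import *
import pickle
from scipy.optimize import least_squares
s=pickle.load(open('v.pkl','rb'));R=s['tool_rot'];t=s['tcp_pos']
T=lambda q,z:R.T@(onz(ray('wrist',(220+q[0]/3.8,120+q[1]/3.8),s),z)-t)
O=[(0,310),(30,260),(70,205),(120,155),(180,115),(240,87),(302,70),(385,58),(465,70),(540,92),(620,135),(680,185),(730,240),(757,285)]
A=np.array([T(q,104) for q in O])
for R0 in(None,61.5):
  f=lambda v:np.hypot(A[:,1]-v[0],A[:,2]-v[1])-(R0 or v[2])
  r=least_squares(f,[0,0,50]);print(r.x,f(r.x).round(1))
print('gap',T((302,70),104),T((465,70),104),T((315,145),104),T((455,150),104),'ear',T((390,103),t[2]-12),T((342,103),t[2]-12),T((438,103),t[2]-12))
```

```text
[-2.58563941  0.47915405 61.84900282] [ 0.5 -0.3 -0.4 -0.2 -0.1  0.1  0.1  0.7  0.  -0.1 -0.3 -0.4  0.1  0.3]
[-2.16092046  0.46695584 50.        ] [ 0.6 -0.2 -0.3 -0.2 -0.2  0.   0.   0.6 -0.  -0.1 -0.3 -0.4  0.2  0.4]
gap [ 23.05253878  58.31139048 -10.90532189] [23.0568257  58.29985503 11.62251116] [23.05815224 47.92286548 -9.30566056] [23.06226875 47.20538829 10.42683499] ear [11.97207399 55.10085079  1.22971355] [11.97088922 55.10406128 -4.99619072] [11.97325888 55.09748004  7.45584518]
```

Centred to about 0.5 mm, with the ear inside the gap. Descending with force checks.

```bash
python3 -m pendant '0 0 -0.06 0 0;0.6 0 0 0 0;0 0 0 0 0'; python3 -m pendant '0.4 0 0 0 0;0 0 0 0 0';python3 -m pendant '0.3 0 0 0 0;0 0 0 0 0'
```

```text
t: 23.72
tcp_pos: [593.9, 101.3, 121.0]
tool_rot: [[0.001, -0.984, 0.177], [0.0, 0.177, 0.984], [-1.0, -0.001, 0.0]]
contact_force: [-0.5, -0.1, 3.1]
width: 12.3
t: 23.98
tcp_pos: [594.0, 101.3, 117.2]
tool_rot: [[0.001, -0.984, 0.177], [0.0, 0.177, 0.984], [-1.0, -0.001, 0.0]]
contact_force: [0.3, -0.5, 3.8]
width: 12.4
t: 24.22
tcp_pos: [593.9, 101.3, 114.3]
tool_rot: [[0.001, -0.984, 0.177], [0.0, 0.177, 0.984], [-1.0, -0.001, 0.0]]
contact_force: [0.0, -0.0, 5.6]
width: 12.2
```

```bash
python3 -m pendant '0.3 0 0 0 0;0 0 0 0 0'; python3 -m pendant '0.15 0 0 0 0;0 0 0 0 0';python3 -m pendant '0.1 0 0 0 0;0 0 0 0 0'
```

```text
t: 24.48
tcp_pos: [593.9, 101.3, 111.6]
tool_rot: [[0.001, -0.984, 0.177], [0.0, 0.177, 0.984], [-1.0, -0.001, 0.0]]
contact_force: [0.1, -0.4, 6.4]
width: 12.3
t: 24.72
tcp_pos: [594.0, 101.3, 110.3]
tool_rot: [[0.002, -0.984, 0.177], [0.0, 0.177, 0.984], [-1.0, -0.002, 0.0]]
contact_force: [-0.8, 0.3, 7.4]
width: 12.2
t: 24.98
tcp_pos: [594.0, 101.3, 109.4]
tool_rot: [[0.002, -0.984, 0.177], [0.0, 0.177, 0.984], [-1.0, -0.002, 0.0]]
contact_force: [-0.6, -0.1, 8.2]
width: 12.0
```

```bash
python3 -m pendant '0.1 0 0 0 0;0 0 0 0 0'; python3 -m pendant '0.1 0 0 0 0;0 0 0 0 0'
```

```text
t: 25.22
tcp_pos: [594.0, 101.3, 109.1]
tool_rot: [[0.002, -0.984, 0.177], [0.0, 0.177, 0.984], [-1.0, -0.002, 0.001]]
contact_force: [-2.2, -0.6, 11.0]
width: 12.4
t: 25.48
tcp_pos: [594.0, 101.3, 109.1]
tool_rot: [[0.003, -0.984, 0.177], [0.0, 0.177, 0.984], [-1.0, -0.003, 0.001]]
contact_force: [-4.4, -1.2, 15.4]
width: 12.3
```

The lid is on the rim (force jump at TCP z 109.1, matching the expected 109). I'll twist clockwise in small checked steps, compensating for the 2 mm grip offset.

```bash
python3 -m pendant '0 0 0.02 5 0;0 0 0.02 5 0;0 0 0 0 0'
python3 - <<'E'
from h import *
s=ctrl.observe();print(s['moment'].round(2),np.degrees(np.arctan2(s['tool_rot'][1,2],s['tool_rot'][0,2])))
E
```

```text
t: 25.85
tcp_pos: [595.1, 101.7, 109.1]
tool_rot: [[0.005, -0.938, 0.346], [0.0, 0.346, 0.938], [-1.0, -0.004, 0.002]]
contact_force: [-0.7, -1.8, 14.7]
width: 12.3
[-0.23  0.49 -0.1 ] 69.75637583749521
```

```bash
python3 -m pendant '0 0 0.03 8 0;0 0 0.03 8 0;0 0 0.03 8 0;0 0 0 0 0'; python3 -m pendant '0 0 0.03 8 0;0 0 0.03 8 0;0 0 0.03 8 0;0 0 0 0 0'
python3 - <<'E'
from h import *
s=ctrl.observe();print(s['moment'].round(2),np.degrees(np.arctan2(s['tool_rot'][1,2],s['tool_rot'][0,2])))
E
```

```text
t: 26.35
tcp_pos: [595.9, 102.1, 109.1]
tool_rot: [[0.005, -0.716, 0.698], [-0.0, 0.698, 0.716], [-1.0, -0.004, 0.003]]
contact_force: [-1.0, -2.3, 14.6]
width: 12.6
t: 26.85
tcp_pos: [596.4, 102.7, 109.1]
tool_rot: [[0.005, -0.37, 0.929], [-0.0, 0.929, 0.37], [-1.0, -0.002, 0.004]]
contact_force: [-0.4, -2.1, 15.1]
width: 12.2
[-0.4   0.5  -0.18] 21.717242500923852
```

```bash
python3 -m pendant '0 0 0.03 8 0;0 0 0.03 8 0;0 0 0.02 6 0;0 0 0 0 0'
cat > ang.py <<'E'
from h import *
s=ctrl.observe();print(s['contact_force'].round(1),s['moment'].round(2),np.degrees(np.arctan2(s['tool_rot'][1,2],s['tool_rot'][0,2])).round(2),np.degrees(s['joint_positions'][5]).round(2),s['joint_efforts'][5].round(3),s['t'])
E
python3 ang.py; python3 -m pendant '0 0 0.01 2 0;0 0 0 0 0';python3 ang.py; python3 -m pendant '0 0 0.01 2 0;0 0 0 0 0';python3 ang.py
```

```text
t: 27.35
tcp_pos: [597.2, 103.0, 109.1]
tool_rot: [[0.005, 0.005, 1.0], [0.0, 1.0, -0.005], [-1.0, 0.0, 0.005]]
contact_force: [-0.9, -1.5, 13.4]
width: 12.6
[-0.9 -1.5 13.4] [-0.31  0.44 -0.17] -0.26 100.08 -0.015 27.35
t: 27.6
tcp_pos: [597.3, 103.1, 109.1]
tool_rot: [[0.005, 0.039, 0.999], [-0.0, 0.999, -0.039], [-1.0, 0.0, 0.005]]
contact_force: [-1.1, -1.3, 14.7]
width: 12.0
[-1.1 -1.3 14.7] [-0.31  0.41  0.01] -2.22 102.04 0.031 27.6
t: 27.85
tcp_pos: [597.2, 103.1, 109.1]
tool_rot: [[0.004, 0.073, 0.997], [-0.0, 0.997, -0.073], [-1.0, 0.0, 0.004]]
contact_force: [-2.2, -0.6, 14.7]
width: 12.0
[-2.2 -0.6 14.7] [-0.27  0.48  0.41] -4.16 103.98 0.388 27.85
```

```bash
python3 -m pendant '0 0 0 2 0;0 0 0 0 0';python3 ang.py; python3 -m pendant '0 0 0 0 0;0 0 0 0 0';python3 ang.py
```

```text
t: 28.1
tcp_pos: [596.0, 103.3, 109.1]
tool_rot: [[0.002, 0.106, 0.994], [0.0, 0.994, -0.106], [-1.0, 0.001, 0.002]]
contact_force: [-4.2, -1.0, 17.1]
width: 12.0
[-4.2 -1.  17.1] [-0.24  0.94  0.72] -6.08 105.92 0.767 28.1
t: 28.35
tcp_pos: [596.0, 103.3, 109.1]
tool_rot: [[0.002, 0.106, 0.994], [0.0, 0.994, -0.106], [-1.0, 0.001, 0.002]]
contact_force: [-4.1, -2.6, 16.4]
width: 12.4
[-4.1 -2.6 16.4] [-0.24  1.02  0.72] -6.08 105.92 0.727 28.35
```

Run:
```python
from h import *
import pickle
s=ctrl.observe();pickle.dump(s,open('w.pkl','wb'))
for n in('wrist','side'):cv2.imwrite(f"pics/w_{n}.png",ctrl.camera(n))
i=cv2.imread('pics/w_wrist.png');i=np.clip((i/255.)**0.5*255*1.1,0,255).astype(np.uint8);cv2.imwrite('pics/w_g.png',i)
crop('pics/w_g.png',210,120,430,350,2.6,'pics/w2.png')
i=cv2.imread('pics/w_side.png');i=np.clip((i/255.)**0.5*255*1.1,0,255).astype(np.uint8);cv2.imwrite('pics/w_gs.png',i)
crop('pics/w_gs.png',225,180,325,280,5,'pics/w3.png')
```

```text
(no output)
```

View pics/w2.png

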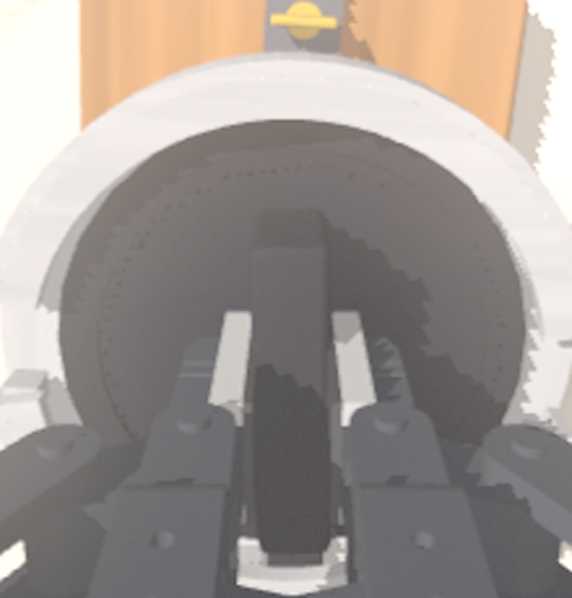

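View pics/w3.png

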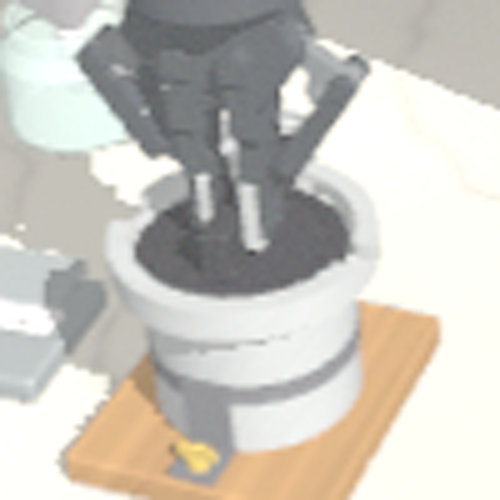

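```bash
python3 -m pendant '0 0 0 1.5 0;0 0 0 1.5 0;0 0 0 0 0' 110;python3 ang.py;  python3 - <<'E'
from h import *
import pickle
s=ctrl.observe();pickle.dump(s,open('x.pkl','wb'))
cv2.imwrite(f"pics/x_wrist.png",ctrl.camera('wrist'))
i=cv2.imread('pics/x_wrist.png');i=np.clip((i/255.)**0.5*255*1.1,0,255).astype(np.uint8);cv2.imwrite('pics/x_g.png',i)
crop('pics/x_g.png',210,120,430,350,2.6,'pics/x2.png')
E
```

```text
t: 28.82
tcp_pos: [595.3, 103.4, 109.2]
tool_rot: [[0.001, 0.154, 0.988], [-0.0, 0.988, -0.154], [-1.0, 0.0, 0.001]]
contact_force: [-6.5, -1.8, 18.5]
width: 11.8
[-6.5 -1.8 18.5] [-0.24  1.23  1.97] -8.87 108.73 1.994 28.825
```

View pics/x2.png

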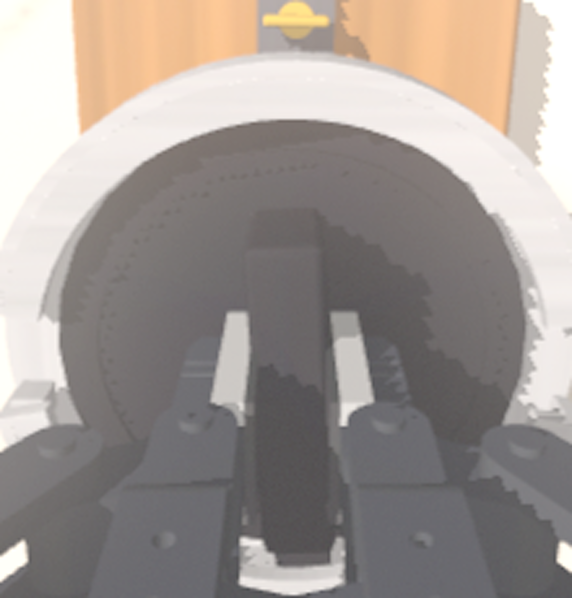

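The moment climbs steeply (0.7 to 2.0 N·m) while the lid itself stays put, so it is at the hard stop. I'll ease the excess torque slightly, press a little more and verify.

```bash
python3 -m pendant '0.05 0 0.05 -1 0;0 0 0 0 0;0 0 0 0 0';python3 ang.py;  python3 -m pendant '0 0 0 0 0;0 0 0 0 0;0 0 0 0 0;0 0 0 0 0;0 0 0 0 0';python3 ang.py
python3 - <<'E'
from h import *
for n in('wrist','side','scene'):
  i=ctrl.camera(n);i=np.clip((i/255.)**0.6*255*1.1,0,255).astype(np.uint8);cv2.imwrite(f'pics/y_{n}.png',i)
crop('pics/y_side.png',225,180,325,280,4,'pics/y1.png')
crop('pics/y_scene.png',285,190,385,290,4,'pics/y2.png')
cv2.imwrite('pics/y3.png',np.hstack([cv2.imread('pics/y1.png'),cv2.imread('pics/y2.png')]))
E
```

```text
t: 29.25
tcp_pos: [595.3, 103.4, 109.2]
tool_rot: [[0.001, 0.138, 0.99], [0.0, 0.99, -0.138], [-1.0, 0.0, 0.001]]
contact_force: [-8.0, -0.5, 22.1]
width: 11.6
[-8.  -0.5 22.1] [-0.22  1.59  1.53] -7.93 107.78 1.502 29.25
t: 29.88
tcp_pos: [595.3, 103.4, 109.1]
tool_rot: [[0.001, 0.138, 0.99], [0.0, 0.99, -0.138], [-1.0, 0.0, 0.001]]
contact_force: [-7.9, -1.4, 21.7]
width: 11.7
[-7.9 -1.4 21.7] [-0.27  1.61  1.47] -7.93 107.78 1.501 29.875
```

View pics/y3.png

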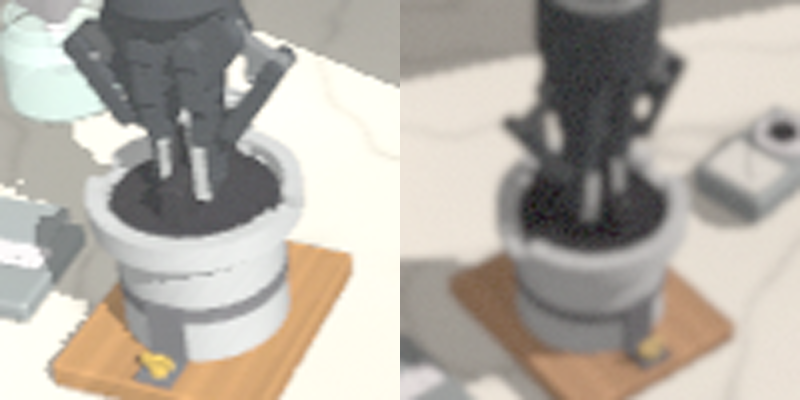

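View pics/y_scene.png

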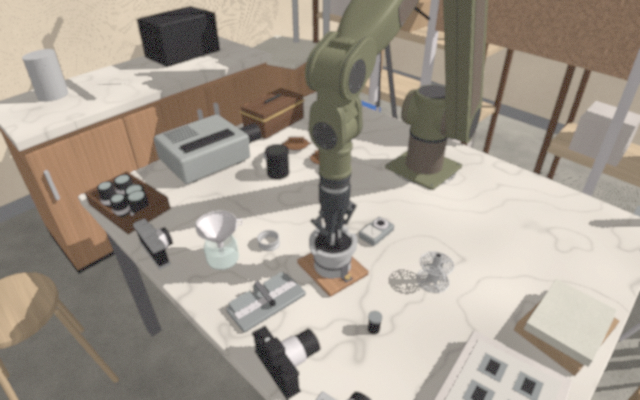

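Only the tall reel, jar, splicer, meter and film can remain around the tank, undisturbed. The lid lies level under the lip, steady at TCP z 109.1 with a clockwise torque of about 1.5 N·m. Handing in.

```bash
python3 -c "
from rig import ctrl
print(ctrl.job_done())"
```

```text
the job is handed in; nothing more can be done
None
```

The tank is closed and the job is handed in, with the arm still holding the lid turned to the stop and pressed down on the rim. It took about 30 s of the 64 s.

**Reel:** The short reel is standing on the tank floor and has been let go. I felt it touch down at the expected height, and a picture afterwards showed it upright and central.

**Lid:** The ears went in through the gaps, and the lid met the spring at about 12 mm above the rim. The force jumped on reaching the rim, at the expected height. I then turned it clockwise until it stopped.

**Last checks:**
- **Height:** the gripper stayed at 109.1 mm, the same as when the lid first sat on the rim. In the pictures the lid looks level, with its ears under the lip.
- **Push and grip:** the upward force is about 22 N, of which about 10 N is the spring. The torque against the stop is about 1.5 N·m, and the grip was set to 110 N.
- **Other things:** in the last picture nothing else on the slab looks disturbed.

**What disagreed:**
- **Fingertips:** they showed only a few mm ahead of the TCP, not the 25 mm given. My first grip on the reel was therefore too shallow, so I set it down and took it again lower.
- **Stop angle:** the torque started to rise at about 83° of tool turn, not 86°. Turning further only raised the torque while the bar slipped round slightly in the pads, so I took that as the stop.
- **Side force:** about 8 N sideways remains on the lid.

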